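# Sort the bean jars into their stock trays

### The arm

A 6-joint arm with a two-finger parallel gripper is mounted at the origin on the work surface. World frame = base frame: x ahead of the robot, y to its left, z up, the work surface at z = 0. Lengths are in m, angles in rad, forces in N, time in s.
With the tool pointing down it reaches from about 0.35 to 0.975 m from the base axis. Payload 17.4 kg.
Tool frame: the origin (TCP) lies at the very end of the fingers, on their centre line; the grasp point (between the pads) lies 19 mm behind it; x points along the fingers, y is the direction in which the jaws open and shut, and the axes are right-handed (so a half turn about x gives the same grasp; the last joint's range is limited). The gripper opens to 85 mm and grips with 20 to 120 N. Pads are 22 mm wide; open, the fingers measure 114 mm over their backs; the gripper's body (76 mm by 85 mm) begins 54 mm behind the grasp point. The pads swing forward as they close: fully open they stand 13 mm farther back than shut.
Start: joints at [-1.294, 0.116, 1.442, -0, 1.584, -0.038], TCP at [0.209, -0.642, 0.231] pointing down, gripper open.
Joint ranges: [-2.83, 2.83], [-0.83, 2.19], [0.07, 2.5], [-1.14, 4.28], [0.01, 3], [-2.97, 2.97]. Speed limits (rad/s): [1.89, 1.89, 2.22, 3.14, 3.14, 3.14].

### API

Orientations are given as a rotation vector (axis times angle).
In Python, from cell import status, imaging, arm gives the robot as it stands.
- The arm moves only by the tool apply_moves, never from a script. Its argument "commands" is a list of rows, each an object with "offset": the shift along the world's x, y, z in mm, a list of three; "delta_rot": the turn, a rotation vector about the world's x, y, z in rad, a list of three. In form: [{"offset": [dx, dy, dz], "delta_rot": [wx, wy, wz]}, ...]. A call has exactly 10 rows; each row is the pose to reach, as a shift and turn from the pose commanded when the call began; what a row does not reach only later rows make up. A row lasts 1/12 s, in which the tool goes at most 41.7 mm and 7.16 degrees, less where a joint would pass 70% of its speed; a pose out of reach is approached as far as the arm can. A call with a gripper value outside its range is refused whole. "claw" is the closure in counts, from 0 (fully open) to 255 (shut), set as the call begins (left out, the last holds). The fingers move at their own pace and stop on an object; the grip force is fixed at half the most. Time passes only in rows, so rows that repeat a pose let the fingers close, or fill a call up. It gives the time, the measured TCP pose, the force and the opening at its end, in the units of the state.
- status.state(): the state, without advancing time (a new reading comes with each control period).
- imaging.capture(name): name is "scene" or "side" or "wrist"; returns the picture (480x640x3 uint8, red, green, blue); there is no depth.
- imaging.get_calibration(name): a dict with "mtx" (3x3 intrinsics, pixels), "pose" (4x4, takes a point from camera to world coordinates); the wrist camera has in their place "mount" (4x4, takes a point from camera to tool coordinates, whose origin is the TCP and whose axes are the tool frame's). Camera axes: x right, y up, looking along -z (the intrinsics and any distortion apply to the point x, -y, -z); pixel columns grow to the right and rows downward; lengths in m; the calibration is good to about 2 mm. A picture is of the moment at which its call begins: read the wrist's pose just before it. get_calibration takes no time and is no camera call.
- arm.hand_in(): hands the job in, once; it reports no verdict.
The state is a dict: "time": time; "joints": joint angles; "qd": joint speeds; "joint_torque": joint torques, N m; "tcp_pos": TCP position; "tcp_rot": TCP orientation; "wrist_force": force on the tool from outside, world axes, zero at the start; "ft_torque": the same for the moment, N m; "opening": opening from 0.0 (shut) to 1.0 (fully open).
Only numpy, scipy, OpenCV 4.12 (cv2) and the standard library are available. Lean on these libraries where they do the work, as an engineer would, in place of code of your own. Each camera call takes 0.05 s, during which the arm holds its last target.

### The job

Put the five loose jars away by shape, whatever beans are in them: the two squat round jars in the tray with the largest bays, the two slim tall jars in the tray with the smallest bays, and the loose square jar in the free bay beside the square jar that already stands in its tray. One jar to a bay, each standing upright on the bay's floor; they are glass, so set them down rather than drop them, knock none over, and leave the square jar that is already in its tray where it stands.

Things in the scene. Friction and masses are not known exactly. Their poses are not given: they have to be found in the camera images.
- squat_a: squat round glass jar of red beans with a flat metal lid, 62 mm diameter, 62 mm high overall (glass to 49 mm, then the lid, 59 mm diameter), about 0.2 kg; origin at the centre of its underside, z up along its axis
- squat_b: second squat round jar, same shape and size as squat_a, with pale beans; origin at the centre of its underside, z up
- slim_a: slim tall round glass jar of red beans with a flat metal lid, 44 mm diameter, 100 mm high overall (glass to 87 mm, then the lid, 41 mm diameter), about 0.18 kg; origin at the centre of its underside, z up along its axis
- slim_b: second slim tall jar, same shape and size as slim_a, with pale beans; origin at the centre of its underside, z up
- square_a: square glass jar of red beans with a square metal lid, 50 x 50 mm in plan, 80 mm high overall (glass to 67 mm, then the lid, 47 x 47 mm), about 0.22 kg; origin at the centre of its underside, x and y square to its flat sides, z up. It stands loose on the counter among the other jars
- square_stock: square jar with pale beans, same shape and size as square_a, already standing in the bay on the +y side of tray_square; it stays there. Origin at the centre of its underside, x and y square to its flat sides, z up
- tray_squat: green plastic tray with the largest bays, fixed to the counter: 94 mm (x) by 184 mm (y), walls and one divider 4 mm thick and 18 mm high overall, floor 4 mm thick; two bays side by side along y, each 86 x 86 mm inside, centred 45 mm either side of the origin in y. Origin at the centre of its underside, z up
- tray_square: green plastic tray of middle size, in which a square jar already stands, fixed to the counter: 82 mm (x) by 160 mm (y), walls and one divider 4 mm thick and 18 mm high overall, floor 4 mm thick; two bays side by side along y, each 74 x 74 mm inside, centred 39 mm either side of the origin in y; the -y bay is free. Origin at the centre of its underside, z up
- tray_slim: green plastic tray with the smallest bays, fixed to the counter: 68 mm (x) by 132 mm (y), walls and one divider 4 mm thick and 18 mm high overall, floor 4 mm thick; two bays side by side along y, each 60 x 60 mm inside, centred 32 mm either side of the origin in y. Origin at the centre of its underside, z up

How it is judged:
At the end, for the whole second after the job is handed in: Every jar stands in a bay of its own kind's tray (square_stock still in its own): within 15 mm of the bay centre along the tray's x and y (slim: 11 mm), underside less than 9 mm above the tray's underside, upright within 0.1 rad, slower than 0.02 m/s (x of squat_a in the frame of tray_squat between -0.015 and 0.015 m and (y of squat_a in the frame of tray_squat between -0.06 and -0.03 m or y of squat_a in the frame of tray_squat between 0.03 and 0.06 m) and z of squat_a in the frame of tray_squat between 0 and 0.009 m and angle between each of squat_a, squat_b, slim_a, slim_b, square_a, square_stock's own z axis and vertical below 0.1 rad and linear speed of each of squat_a, squat_b, slim_a, slim_b, square_a, square_stock below 0.02 m/s and x of squat_b in the frame of tray_squat between -0.015 and 0.015 m and (y of squat_b in the frame of tray_squat between -0.06 and -0.03 m or y of squat_b in the frame of tray_squat between 0.03 and 0.06 m) and z of squat_b in the frame of tray_squat between 0 and 0.009 m and x of slim_a in the frame of tray_slim between -0.011 and 0.011 m and (y of slim_a in the frame of tray_slim between -0.043 and -0.021 m or y of slim_a in the frame of tray_slim between 0.021 and 0.043 m) and z of slim_a in the frame of tray_slim between 0 and 0.009 m and x of slim_b in the frame of tray_slim between -0.011 and 0.011 m and (y of slim_b in the frame of tray_slim between -0.043 and -0.021 m or y of slim_b in the frame of tray_slim between 0.021 and 0.043 m) and z of slim_b in the frame of tray_slim between 0 and 0.009 m and x of square_a in the frame of tray_square between -0.015 and 0.015 m and (y of square_a in the frame of tray_square between -0.054 and -0.024 m or y of square_a in the frame of tray_square between 0.024 and 0.054 m) and z of square_a in the frame of tray_square between 0 and 0.009 m and x of square_stock in the frame of tray_square between -0.015 and 0.015 m and (y of square_stock in the frame of tray_square between -0.054 and -0.024 m or y of square_stock in the frame of tray_square between 0.024 and 0.054 m) and z of square_stock in the frame of tray_square between 0 and 0.009 m); the robot touches nothing.
It fails at once if the square jar already in its tray is pushed away or tipped (distance of square_stock from where it was at the start of the episode above 0.02 m or angle between square_stock's own z axis and vertical above 0.4 rad).
It fails at once if a glass jar is knocked over (angle between any of squat_a, squat_b, slim_a, slim_b, square_a's own z axis and vertical above 0.8 rad).
It fails at once if a jar is dropped or thrown into a tray instead of being set down (faster than 0.7 m/s as it comes to the tray's floor) ((horizontal distance between squat_a and tray_squat below 0.07 m and height (world z) of squat_a below 0.035 m and linear speed of squat_a above 0.7 m/s) or (horizontal distance between squat_a and tray_slim below 0.07 m and height (world z) of squat_a below 0.035 m and linear speed of squat_a above 0.7 m/s) or (horizontal distance between squat_a and tray_square below 0.07 m and height (world z) of squat_a below 0.035 m and linear speed of squat_a above 0.7 m/s) or (horizontal distance between squat_b and tray_squat below 0.07 m and height (world z) of squat_b below 0.035 m and linear speed of squat_b above 0.7 m/s) or (horizontal distance between squat_b and tray_slim below 0.07 m and height (world z) of squat_b below 0.035 m and linear speed of squat_b above 0.7 m/s) or (horizontal distance between squat_b and tray_square below 0.07 m and height (world z) of squat_b below 0.035 m and linear speed of squat_b above 0.7 m/s) or (horizontal distance between slim_a and tray_squat below 0.07 m and height (world z) of slim_a below 0.035 m and linear speed of slim_a above 0.7 m/s) or (horizontal distance between slim_a and tray_slim below 0.07 m and height (world z) of slim_a below 0.035 m and linear speed of slim_a above 0.7 m/s) or (horizontal distance between slim_a and tray_square below 0.07 m and height (world z) of slim_a below 0.035 m and linear speed of slim_a above 0.7 m/s) or (horizontal distance between slim_b and tray_squat below 0.07 m and height (world z) of slim_b below 0.035 m and linear speed of slim_b above 0.7 m/s) or (horizontal distance between slim_b and tray_slim below 0.07 m and height (world z) of slim_b below 0.035 m and linear speed of slim_b above 0.7 m/s) or (horizontal distance between slim_b and tray_square below 0.07 m and height (world z) of slim_b below 0.035 m and linear speed of slim_b above 0.7 m/s) or (horizontal distance between square_a and tray_squat below 0.07 m and height (world z) of square_a below 0.035 m and linear speed of square_a above 0.7 m/s) or (horizontal distance between square_a and tray_slim below 0.07 m and height (world z) of square_a below 0.035 m and linear speed of square_a above 0.7 m/s) or (horizontal distance between square_a and tray_square below 0.07 m and height (world z) of square_a below 0.035 m and linear speed of square_a above 0.7 m/s)).
It also fails if it takes over 125 s, if anything falls off the work surface, if the arm or the gripper's body presses on something with over 40 N, if the wrist force passes 120 N, or if a joint passes its speed limit or range.

## Working session

There is one attempt and no reset: what is moved stays moved. The work goes in short steps, Python scripts to look and compute and a tool call to move; the robot and the scene stay as the last step left them, time stands still between calls to the robot, and variables do not carry over. Pictures are saved under pics/ and viewed, and the job is handed in when it is done.

Besides the shell and the picture viewer there is one more tool, called after "Call:" as a command line: name --argument value ..., lists and objects as JSON in quotes. apply_moves: Moves the arm, as the interface text tells. Its arguments: {"type":"object","properties":{"commands":{"type":"array"},"claw":{"type":"number"}},"required":["commands"]}

```bash
mkdir -p pics; python3 - <<'E'
from cell import status, imaging, arm
import cv2,numpy as np
np.set_printoptions(precision=4,suppress=True)
print(status.state())
for n in ["scene","side","wrist"]:
    c=imaging.get_calibration(n); print(n,c)
    cv2.imwrite(f"pics/{n}0.png",imaging.capture(n)[:,:,::-1])
E
```

```text
{'time': 0.0, 'joints': array([-1.2938,  0.1165,  1.4423,  0.    ,  1.584 , -0.0378]), 'qd': array([0.0005, 0.0009, 0.0012, 0.0006, 0.001 , 0.0001]), 'joint_torque': array([ -0.0003, -73.1994, -63.2486,   0.    ,   0.0064,  -0.    ]), 'tcp_pos': array([ 0.2089, -0.6417,  0.2306]), 'tcp_rot': array([ 2.0518,  0.3269, -2.0521]), 'wrist_force': array([ 0.2399,  0.3586, -0.2105]), 'ft_torque': array([ 0.0111,  0.0113, -0.0094]), 'opening': 0.9992194186357415}
scene {'mtx': array([[480.0669,   0.    , 314.0451],
       [  0.    , 480.0669, 237.5881],
       [  0.    ,   0.    ,   1.    ]]), 'pose': array([[-0.7393, -0.4061,  0.5372,  0.9975],
       [ 0.6731, -0.4209,  0.6082,  0.5551],
       [-0.0209,  0.8112,  0.5845,  0.5822],
       [ 0.    ,  0.    ,  0.    ,  1.    ]])}
side {'mtx': array([[467.8518,   0.    , 320.0955],
       [  0.    , 467.8518, 239.3005],
       [  0.    ,   0.    ,   1.    ]]), 'pose': array([[-0.8183,  0.3487, -0.457 ,  0.1145],
       [-0.5748, -0.4846,  0.6594,  0.588 ],
       [ 0.0084,  0.8022,  0.597 ,  0.5727],
       [ 0.    ,  0.    ,  0.    ,  1.    ]])}
wrist {'mtx': array([[379.7247,   0.    , 316.6055],
       [  0.    , 379.7247, 241.3328],
       [  0.    ,   0.    ,   1.    ]]), 'mount': array([[-0.0002,  0.3024, -0.9532, -0.1425],
       [ 1.    ,  0.0003, -0.0001,  0.0008],
       [ 0.0002, -0.9532, -0.3024, -0.0766],
       [ 0.    ,  0.    ,  0.    ,  1.    ]])}
```

View pics/scene0.png

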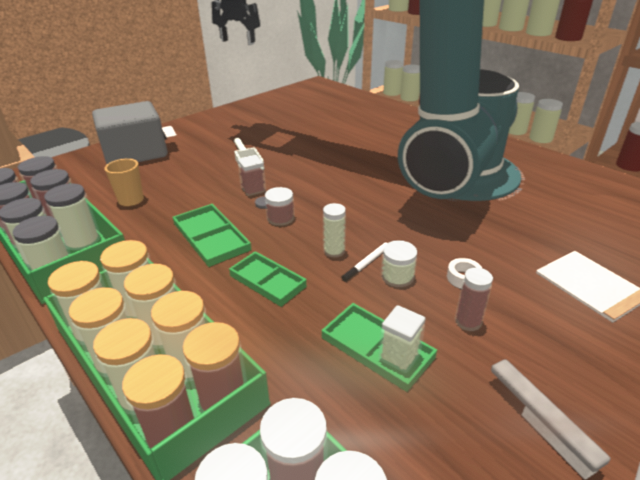

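View pics/side0.png

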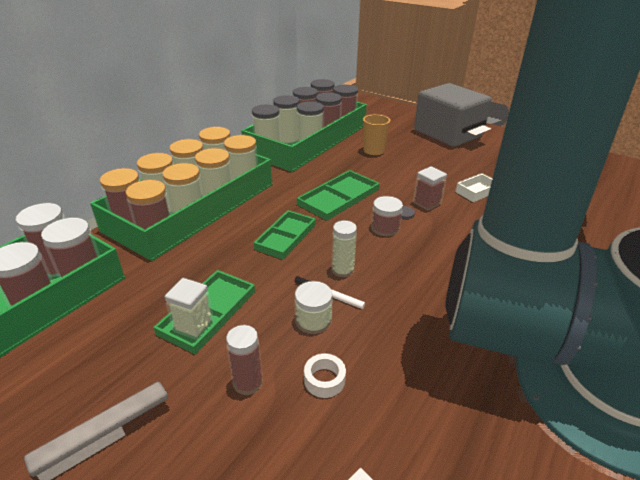

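View pics/wrist0.png

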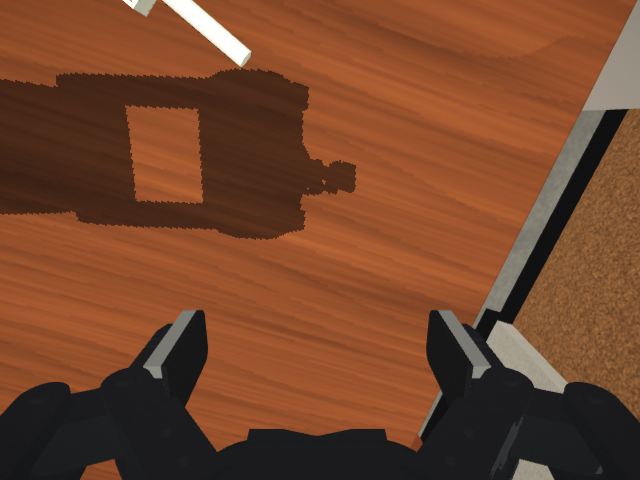

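The scene picture shows the red square jar at (250,170), red squat (279,205), pale slim (334,230), pale squat (399,262) and red slim (473,300). The trays are at (211,233), (267,277) and (378,345, holding the stock jar). The side view agrees. I'll zoom in next.

```bash
python3 - <<'E'
import cv2
a=cv2.imread("pics/scene0.png"); 
cv2.imwrite("pics/s1.png",cv2.resize(a[130:290,160:360],None,fx=4,fy=3.75//1*1.25 if 0 else 3.75,interpolation=cv2.INTER_CUBIC)[:600])
cv2.imwrite("pics/s2.png",cv2.resize(a[235:385,310:510],None,fx=4,fy=4,interpolation=cv2.INTER_CUBIC))
a=cv2.imread("pics/side0.png")
cv2.imwrite("pics/d1.png",cv2.resize(a[155:305,250:450],None,fx=4,fy=4,interpolation=cv2.INTER_CUBIC))
cv2.imwrite("pics/d2.png",cv2.resize(a[255:405,150:350],None,fx=4,fy=4,interpolation=cv2.INTER_CUBIC))
E
```

```text
(no output)
```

View pics/s1.png

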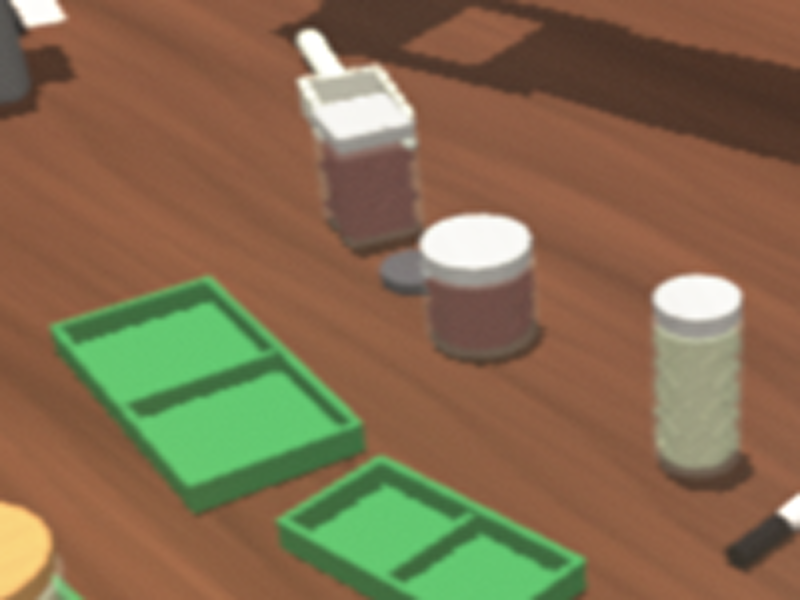

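View pics/s2.png

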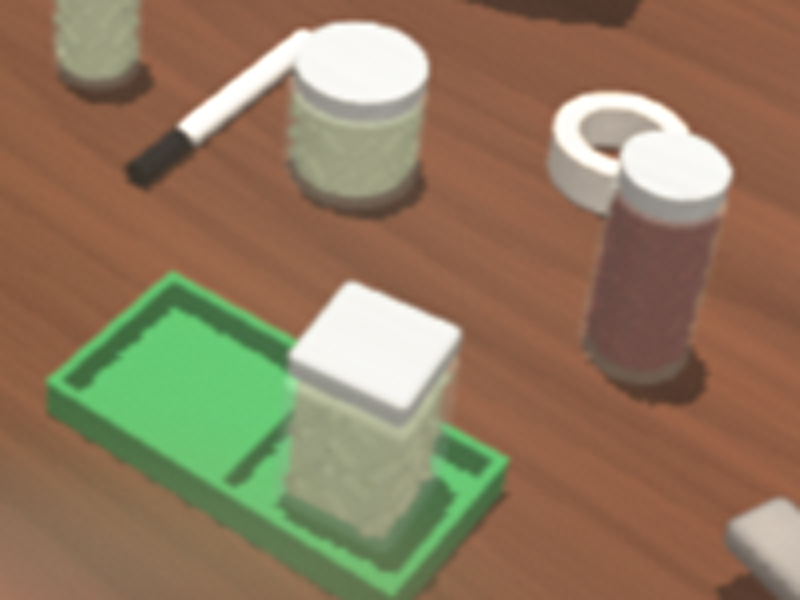

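View pics/d1.png

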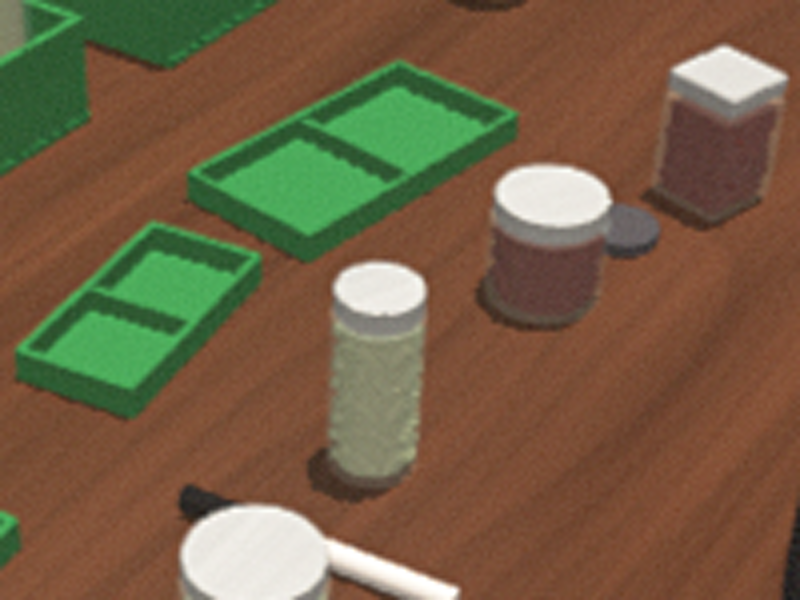

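View pics/d2.png

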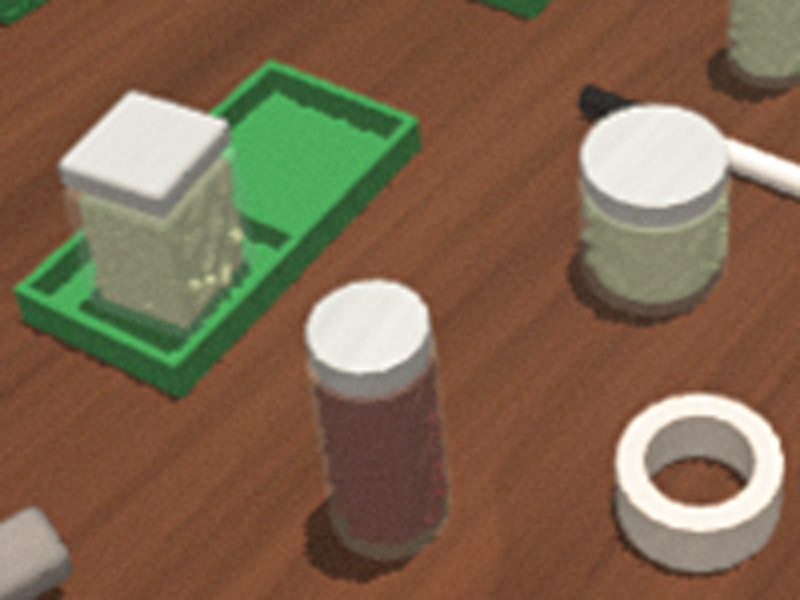

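```bash
cat > h.py <<'E'
from cell import status, imaging, arm
import cv2,numpy as np
from scipy.spatial.transform import Rotation as R
np.set_printoptions(precision=4,suppress=True)
def campose(n,st=None):
    c=imaging.get_calibration(n)
    if n!="wrist": return c["mtx"],np.array(c["pose"])
    st=st or status.state(); T=np.eye(4); T[:3,:3]=R.from_rotvec(st["tcp_rot"]).as_matrix(); T[:3,3]=st["tcp_pos"]
    return c["mtx"],T@c["mount"]
def unproj(n,px,z,cp=None):
    K,P=cp or campose(n); px=np.atleast_2d(np.asarray(px,float))
    d=np.c_[(px[:,0]-K[0,2])/K[0,0],-(px[:,1]-K[1,2])/K[1,1],-np.ones(len(px))]@P[:3,:3].T
    return P[:3,3]+d*((z-P[2,3])/d[:,2])[:,None]
def proj(n,X,cp=None):
    K,P=cp or campose(n); X=np.atleast_2d(X); c=(X-P[:3,3])@P[:3,:3]
    return np.c_[K[0,0]*c[:,0]/-c[:,2]+K[0,2],K[1,1]*-c[:,1]/-c[:,2]+K[1,2]]
E
python3 - <<'E'
from h import *
A=lambda L:np.array(L)/[4,3.75]+[160,130]
B=lambda L:np.array(L)/4+[310,235]
C=lambda L:np.array(L)/4+[250,155]
D=lambda L:np.array(L)/4+[150,255]
def p(t,*a):
    print(t); 
    for n,px,z in a:
        X=unproj(n,px,z)[:,:2]; print(n,"mean",X.mean(0)); 
        if len(X)>1: print(X.tolist() and X)
p("squat_a",("scene",A([[476,243]]),.062),("side",C([[553,196]]),.062))
p("squat_b",("scene",B([[361,66]]),.062),("side",D([[655,155]]),.062))
p("slim_a",("scene",B([[676,168]]),.1),("side",D([[368,327]]),.1))
p("slim_b",("scene",A([[697,300]]),.1),("side",C([[380,291]]),.1))
p("square_a",("side",C([[670,76],[727,45],[787,80],[735,108]]),.08))
p("stock",("scene",B([[350,281],[462,332],[404,412],[289,352]]),.08),("side",D([[132,91],[230,126],[165,200],[61,162]]),.08))
p("tray_squat",("scene",A([[50,327],[209,278],[363,427],[193,495]]),.018),("side",C([[401,62],[518,113],[306,240],[188,176]]),.018))
p("tray_slim",("scene",A([[279,521],[382,458],[585,565]]),.018),("side",C([[153,222],[262,258],[130,395],[17,355]]),.018))
p("tray_square",("scene",B([[48,383],[173,272],[509,461],[388,592]]),.018),("side",D([[272,62],[419,122],[177,372],[17,290]]),.018))
E
```

```text
squat_a
scene mean [ 0.4684 -0.1526]
side mean [ 0.4619 -0.1559]
squat_b
scene mean [0.4378 0.1511]
side mean [0.4307 0.1479]
slim_a
scene mean [0.4423 0.3044]
side mean [0.4362 0.3025]
slim_b
scene mean [0.468  0.0145]
side mean [0.4604 0.0128]
square_a
side mean [ 0.4296 -0.2935]
[[ 0.4564 -0.2751]
 [ 0.4461 -0.3268]
 [ 0.4027 -0.3085]
 [ 0.413  -0.2634]]
stock
scene mean [0.5804 0.2732]
[[0.5625 0.2464]
 [0.5537 0.291 ]
 [0.5991 0.3007]
 [0.6063 0.2548]]
side mean [0.5812 0.2714]
[[0.6092 0.254 ]
 [0.5628 0.2459]
 [0.5528 0.2884]
 [0.6    0.2972]]
tray_squat
scene mean [ 0.6164 -0.2004]
[[ 0.6485 -0.3001]
 [ 0.557  -0.2857]
 [ 0.5837 -0.1034]
 [ 0.6763 -0.1125]]
side mean [ 0.6104 -0.2033]
[[ 0.6426 -0.3019]
 [ 0.5527 -0.2891]
 [ 0.578  -0.1037]
 [ 0.6683 -0.1183]]
tray_slim
scene mean [ 0.6098 -0.0287]
[[ 0.6585 -0.067 ]
 [ 0.5931 -0.0751]
 [ 0.5778  0.0559]]
side mean [ 0.6121 -0.0071]
[[ 0.655  -0.0697]
 [ 0.5871 -0.0761]
 [ 0.5708  0.055 ]
 [ 0.6353  0.0626]]
tray_square
scene mean [0.5899 0.2367]
[[0.6398 0.1634]
 [0.5584 0.1536]
 [0.5408 0.3117]
 [0.6206 0.3182]]
side mean [0.5856 0.2362]
[[0.6352 0.1615]
 [0.5541 0.153 ]
 [0.5354 0.3112]
 [0.6176 0.3191]]
```

```bash
python3 - <<'E'
from h import *
s=status.state(); print(R.from_rotvec(s["tcp_rot"]).as_matrix())
print(campose("wrist")[1])
print(unproj("side",[[475,187],[406,212],[325,375],[300,280],[362,304]],.01)[:,:2])
print(unproj("scene",[[238,142],[262,202],[464,272],[347,277],[388,247]],.01)[:,:2])
print(unproj("wrist",[[320,200],[0,0],[640,0],[320,320]],.0)[:,:2])
E
```

```text
[[-0.0003  0.3096 -0.9509]
 [ 0.0008 -0.9509 -0.3096]
 [-1.     -0.0009  0.    ]]
[[ 0.3094  0.9064  0.2878  0.2821]
 [-0.9509  0.2951  0.0929 -0.6188]
 [-0.0007 -0.3024  0.9532  0.3732]
 [ 0.      0.      0.      1.    ]]
[[ 0.3655 -0.42  ]
 [ 0.45   -0.2255]
 [ 0.3501  0.2321]
 [ 0.504   0.0883]
 [ 0.3814  0.0758]]
[[ 0.3145 -0.5337]
 [ 0.4636 -0.2255]
 [ 0.3461  0.231 ]
 [ 0.5112  0.0927]
 [ 0.3879  0.0847]]
[[ 0.2116 -0.645 ]
 [ 0.292  -0.3295]
 [ 0.4618 -0.8518]
 [ 0.084  -0.6869]]
```

Call:
apply_moves --commands '[{"offset":[240,400,60],"delta_rot":[0,0,1.0]},{"offset":[240,400,60],"delta_rot":[0,0,1.0]},{"offset":[240,400,60],"delta_rot":[0,0,1.0]},{"offset":[240,400,60],"delta_rot":[0,0,1.0]},{"offset":[240,400,60],"delta_rot":[0,0,1.0]},{"offset":[240,400,60],"delta_rot":[0,0,1.0]},{"offset":[240,400,60],"delta_rot":[0,0,1.0]},{"offset":[240,400,60],"delta_rot":[0,0,1.0]},{"offset":[240,400,60],"delta_rot":[0,0,1.0]},{"offset":[240,400,60],"delta_rot":[0,0,1.0]}]'

```text
time: 0.98
tcp_pos: [0.422, -0.2855, 0.2847]
tcp_rot: [1.395, 1.077, -1.395]
wrist_force: [1.0, -0.7, 0.1]
opening: 1.004
```

Call:
apply_moves --commands '[{"offset":[0,0,0],"delta_rot":[0,0,0.1]},{"offset":[0,0,0],"delta_rot":[0,0,0.1]},{"offset":[0,0,0],"delta_rot":[0,0,0.1]},{"offset":[0,0,0],"delta_rot":[0,0,0.1]},{"offset":[0,0,0],"delta_rot":[0,0,0.1]},{"offset":[0,0,0],"delta_rot":[0,0,0.1]},{"offset":[0,0,0],"delta_rot":[0,0,0.1]},{"offset":[0,0,0],"delta_rot":[0,0,0.1]},{"offset":[0,0,0],"delta_rot":[0,0,0.1]},{"offset":[0,0,0],"delta_rot":[0,0,0.1]}]'

```text
time: 1.82
tcp_pos: [0.4215, -0.2876, 0.2845]
tcp_rot: [1.324, 1.131, -1.324]
wrist_force: [0.1, 0.5, 0.8]
opening: 1.004
```

```bash
cat >> h.py <<'E'
def snap(f):
    st=status.state(); im=imaging.capture("wrist"); cv2.imwrite(f"pics/{f}.png",im[:,:,::-1])
    np.savez(f"pics/{f}.npz",K=campose("wrist",st)[0],P=campose("wrist",st)[1]); print(st["time"],st["tcp_pos"],R.from_rotvec(st["tcp_rot"]).as_matrix()[:2,1])
def cp(f):
    d=np.load(f"pics/{f}.npz"); return d["K"],d["P"]
E
python3 -c "
from h import *
snap('w1')"
```

```text
1.8167 [ 0.4215 -0.2876  0.2845] [ 0.9878 -0.1558]
```

View pics/w1.png

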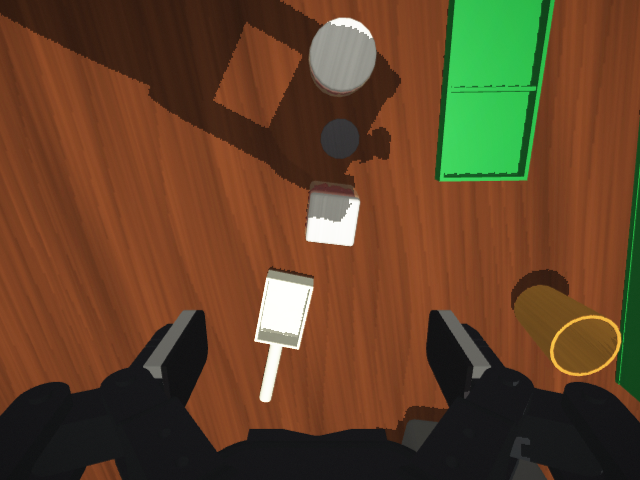

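```bash
python3 -c "
import cv2
a=cv2.imread('pics/w1.png');a=cv2.convertScaleAbs(a,alpha=1.3,beta=30)
cv2.imwrite('pics/w1a.png',cv2.resize(a[170:260,280:400],None,fx=6,fy=6,interpolation=cv2.INTER_CUBIC))
cv2.imwrite('pics/w1b.png',cv2.resize(a[0:190,290:570],None,fx=2.8,fy=2.8,interpolation=cv2.INTER_CUBIC))"
```

```text
(no output)
```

View pics/w1a.png

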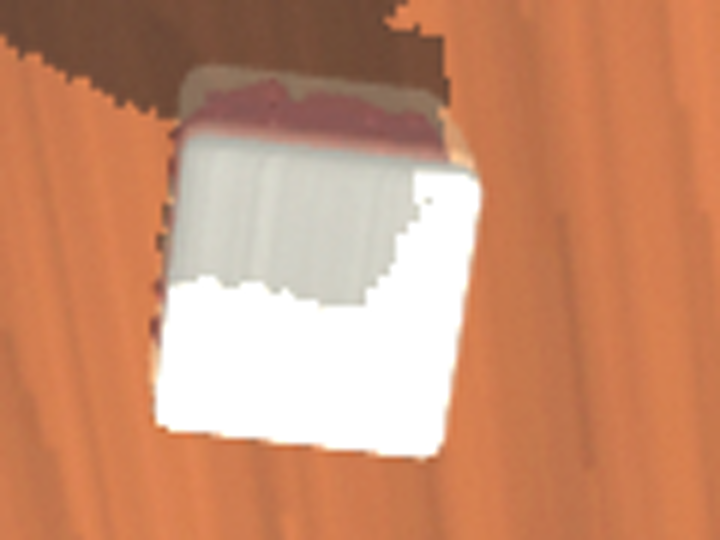

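View pics/w1b.png

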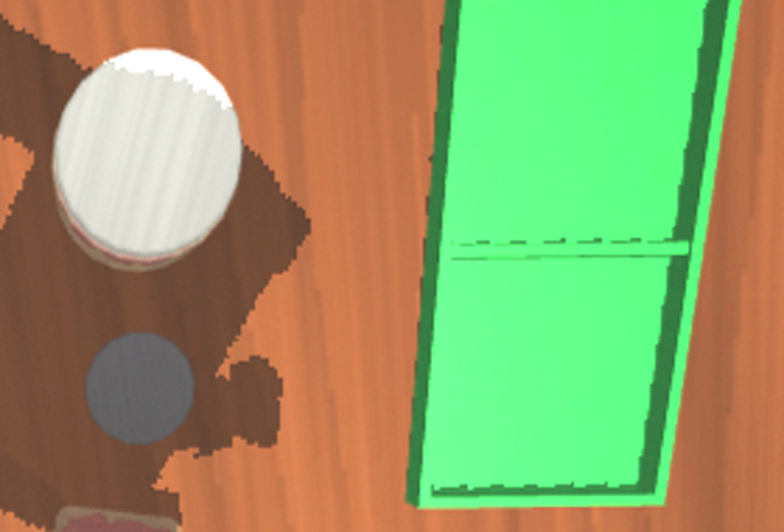

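```bash
python3 - <<'E'
from h import *
c=cp("w1")
q=unproj("w",np.array([[182,140],[480,172],[440,457],[156,428]])/6+[280,170],.08,c)[:,:2]; print(q.mean(0)); 
print(np.diff(np.vstack([q,q[:1]]),axis=0))
print(unproj("w",np.array([[148,152]])/2.8+[290,0],.062,c))
print(unproj("w",np.array([[418,500],[663,500],[689,247],[450,253]])/2.8+[290,0],.018,c))
E
```

```text
[ 0.4338 -0.3026]
[[ 0.0446 -0.0121]
 [-0.012  -0.045 ]
 [-0.0442  0.0119]
 [ 0.0116  0.0451]]
[[ 0.4643 -0.161   0.062 ]]
[[ 0.5538 -0.2909  0.018 ]
 [ 0.6465 -0.3055  0.018 ]
 [ 0.6548 -0.2155  0.018 ]
 [ 0.5704 -0.2042  0.018 ]]
```

Call:
apply_moves --commands '[{"offset":[12,-12,-20],"delta_rot":[0,0,-0.104]},{"offset":[12,-12,-60],"delta_rot":[0,0,-0.104]},{"offset":[12,-12,-100],"delta_rot":[0,0,-0.104]},{"offset":[12,-12,-140],"delta_rot":[0,0,-0.104]},{"offset":[12,-12,-154],"delta_rot":[0,0,-0.104]},{"offset":[12,-12,-154],"delta_rot":[0,0,-0.104]},{"offset":[12,-12,-154],"delta_rot":[0,0,-0.104]},{"offset":[12,-12,-154],"delta_rot":[0,0,-0.104]},{"offset":[12,-12,-154],"delta_rot":[0,0,-0.104]},{"offset":[12,-12,-154],"delta_rot":[0,0,-0.104]}]'

```text
time: 2.7
tcp_pos: [0.4343, -0.2999, 0.1325]
tcp_rot: [1.398, 1.072, -1.397]
wrist_force: [0.6, 0.3, 0.0]
opening: 1.001
```

```bash
python3 -c "
from h import *
snap('w2')"
```

```text
2.7 [ 0.4343 -0.2999  0.1325] [ 0.9664 -0.257 ]
```

View pics/w2.png

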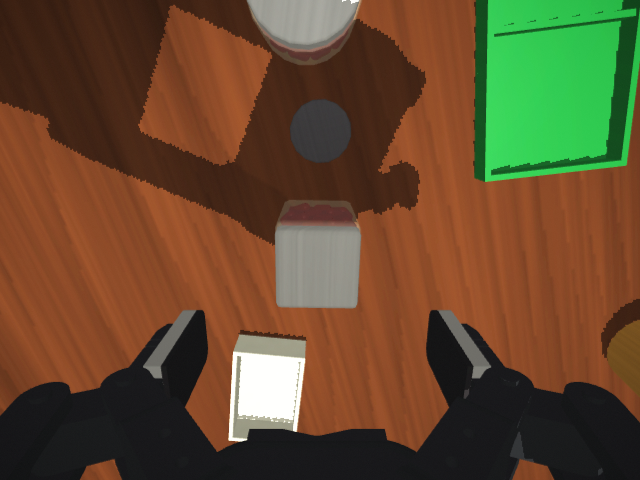

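```bash
python3 - <<'E'
from h import *
c=cp("w2")
q=unproj("w",[[277,227],[361,223],[358,307],[276,306]],.08,c)[:,:2]; print(q.mean(0)); 
print(np.diff(np.vstack([q,q[:1]]),axis=0))
print(unproj("w",[[486,181],[628,164]],.018,c))
E
```

```text
[ 0.4348 -0.3007]
[[ 0.0437 -0.0094]
 [-0.0127 -0.0478]
 [-0.045   0.0127]
 [ 0.014   0.0445]]
[[ 0.5547 -0.2933  0.018 ]
 [ 0.6478 -0.3063  0.018 ]]
```

Call:
apply_moves --commands '[{"offset":[0,-1,-25],"delta_rot":[0,0,0]},{"offset":[0,-1,-50],"delta_rot":[0,0,0]},{"offset":[0,-1,-75],"delta_rot":[0,0,0]},{"offset":[0,-1,-95],"delta_rot":[0,0,0]},{"offset":[0,-1,-102],"delta_rot":[0,0,0]},{"offset":[0,-1,-102],"delta_rot":[0,0,0]},{"offset":[0,-1,-102],"delta_rot":[0,0,0]},{"offset":[0,-1,-102],"delta_rot":[0,0,0]},{"offset":[0,-1,-102],"delta_rot":[0,0,0]},{"offset":[0,-1,-102],"delta_rot":[0,0,0]}]'

```text
time: 3.58
tcp_pos: [0.4341, -0.3008, 0.0296]
tcp_rot: [1.398, 1.073, -1.397]
wrist_force: [-0.1, -0.5, 0.5]
opening: 0.998
```

Call:
apply_moves --claw 255 --commands '[{"offset":[0,0,0],"delta_rot":[0,0,0]},{"offset":[0,0,0],"delta_rot":[0,0,0]},{"offset":[0,0,0],"delta_rot":[0,0,0]},{"offset":[0,0,0],"delta_rot":[0,0,0]},{"offset":[0,0,0],"delta_rot":[0,0,0]},{"offset":[0,0,0],"delta_rot":[0,0,0]},{"offset":[0,0,0],"delta_rot":[0,0,0]},{"offset":[0,0,0],"delta_rot":[0,0,0]},{"offset":[0,0,0],"delta_rot":[0,0,0]},{"offset":[0,0,0],"delta_rot":[0,0,0]}]'

```text
time: 4.42
tcp_pos: [0.4338, -0.3006, 0.0289]
tcp_rot: [1.398, 1.074, -1.398]
wrist_force: [-0.7, 0.8, 5.9]
opening: 0.576
```

Call:
apply_moves --commands '[{"offset":[0,0,20],"delta_rot":[0,0,0]},{"offset":[0,0,50],"delta_rot":[0,0,0]},{"offset":[0,0,85],"delta_rot":[0,0,0]},{"offset":[0,0,120],"delta_rot":[0,0,0]},{"offset":[0,0,150],"delta_rot":[0,0,0]},{"offset":[10,30,170],"delta_rot":[0,0,0.05]},{"offset":[25,60,180],"delta_rot":[0,0,0.1]},{"offset":[40,95,180],"delta_rot":[0,0,0.15]},{"offset":[55,130,180],"delta_rot":[0,0,0.2]},{"offset":[70,165,180],"delta_rot":[0,0,0.25]}]'

```text
time: 5.25
tcp_pos: [0.5038, -0.1338, 0.2083]
tcp_rot: [1.215, 1.206, -1.215]
wrist_force: [1.0, -1.1, -2.3]
opening: 0.575
```

Call:
apply_moves --commands '[{"offset":[10,35,0],"delta_rot":[0,0,0.03]},{"offset":[20,70,0],"delta_rot":[0,0,0.06]},{"offset":[30,105,0],"delta_rot":[0,0,0.09]},{"offset":[40,140,0],"delta_rot":[0,0,0.12]},{"offset":[45,170,0],"delta_rot":[0,0,0.13]},{"offset":[45,195,0],"delta_rot":[0,0,0.13]},{"offset":[45,210,0],"delta_rot":[0,0,0.13]},{"offset":[45,210,0],"delta_rot":[0,0,0.13]},{"offset":[45,210,0],"delta_rot":[0,0,0.13]},{"offset":[45,210,0],"delta_rot":[0,0,0.13]}]'

```text
time: 6.08
tcp_pos: [0.5485, 0.0741, 0.2081]
tcp_rot: [1.12, 1.264, -1.121]
wrist_force: [-0.1, -0.3, -3.1]
opening: 0.581
```

```bash
python3 -c "
from h import *
snap('w3')"
```

```text
6.0833 [0.5485 0.0741 0.2081] [0.9928 0.1197]
```

View pics/w3.png

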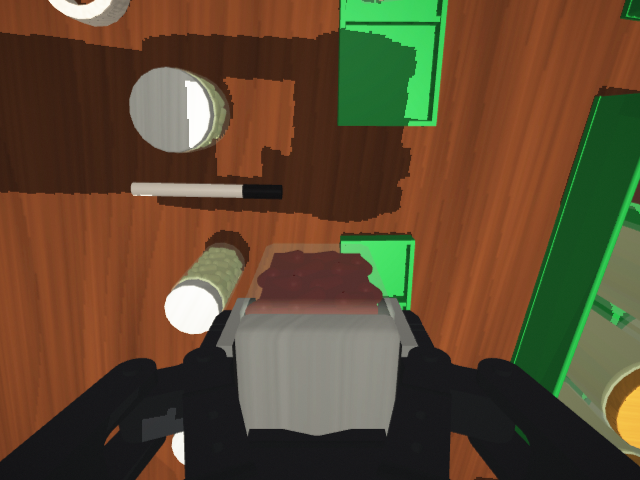

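```bash
python3 - <<'E'
import cv2
a=cv2.imread('pics/w3.png');a=cv2.convertScaleAbs(a,alpha=1.3,beta=30)
cv2.imwrite('pics/w3a.png',cv2.resize(a[0:150,320:470],None,fx=4,fy=4,interpolation=cv2.INTER_CUBIC))
cv2.imwrite('pics/w3b.png',cv2.resize(a[50:350,110:310],None,fx=2,fy=2,interpolation=cv2.INTER_CUBIC))
E
```

```text
(no output)
```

View pics/w3a.png

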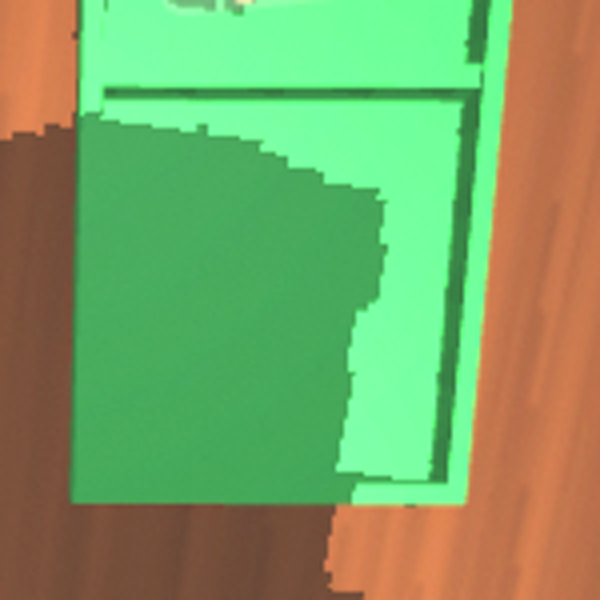

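View pics/w3b.png

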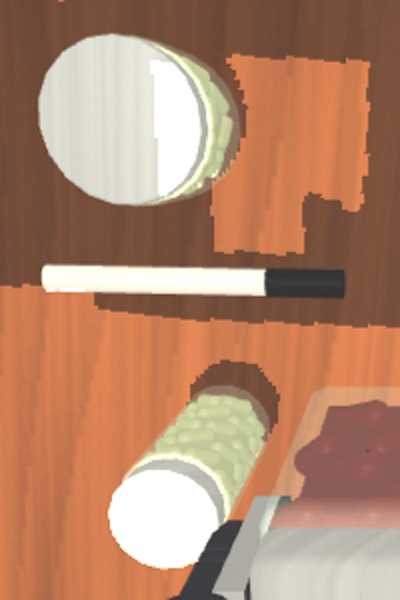

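```bash
python3 - <<'E'
from h import *
c=cp("w3")
q=unproj("w",np.array([[72,503],[466,505],[510,0],[78,30]])/4+[320,0],.018,c); print(q)
d=unproj("w",np.array([[105,85],[475,85]])/4+[320,0],.018,c); print(d)
u=(q[1]-q[0])[:2]; print(np.arctan2(u[1],u[0]))
e=(q[2]-q[1])[:2]; print(np.arctan2(-e[0],e[1]))
th=0.116; x=np.array([np.cos(th),np.sin(th)]); y=np.array([-x[1],x[0]])
m=(q[0]+q[1])[:2]/2; print("bay", m+41*.001*y, "divider y dist",(d.mean(0)[:2]-m)@y)
print(unproj("w",[[169.5,110]],.062,c),unproj("w",[[191.5,310]],.1,c))
E
```

```text
[[0.5568 0.1482 0.018 ]
 [0.6388 0.1576 0.018 ]
 [0.6274 0.2493 0.018 ]
 [0.5461 0.2345 0.018 ]]
[[0.5526 0.2258 0.018 ]
 [0.6238 0.2344 0.018 ]]
0.11494079637175215
0.12396522819060878
bay [0.5931 0.1936] divider y dist 0.07778035236323215
[[0.4327 0.1446 0.062 ]] [[0.4633 0.0074 0.1   ]]
```

Call:
apply_moves --commands '[{"offset":[12,35,0],"delta_rot":[0,0,0]},{"offset":[25,70,0],"delta_rot":[0,0,0]},{"offset":[37,100,0],"delta_rot":[0,0,0]},{"offset":[44.5,120,0],"delta_rot":[0,0,0]},{"offset":[44.5,120,-20],"delta_rot":[0,0,0]},{"offset":[44.5,120,-45],"delta_rot":[0,0,0]},{"offset":[44.5,120,-75],"delta_rot":[0,0,0]},{"offset":[44.5,120,-100],"delta_rot":[0,0,0]},{"offset":[44.5,120,-120],"delta_rot":[0,0,0]},{"offset":[44.5,120,-130],"delta_rot":[0,0,0]}]'

```text
time: 6.97
tcp_pos: [0.5922, 0.1932, 0.0753]
tcp_rot: [1.119, 1.265, -1.124]
wrist_force: [-0.7, -0.7, -2.7]
opening: 0.576
```

```bash
python3 -c "
from h import *
snap('w4')"
```

```text
6.9667 [0.5922 0.1932 0.0753] [0.993  0.1185]
```

View pics/w4.png

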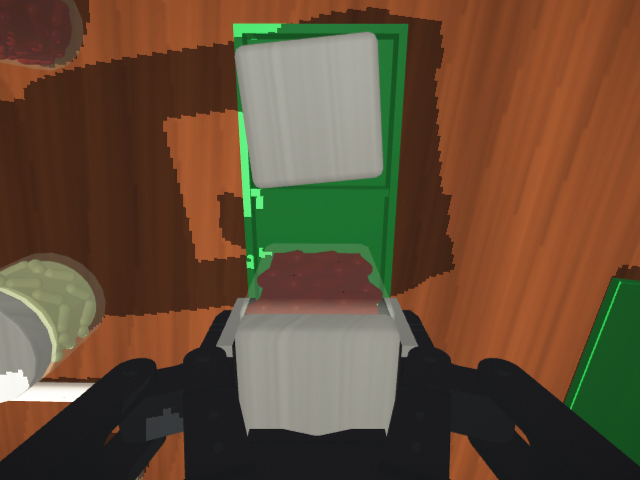

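```bash
python3 - <<'E'
from h import *
c=cp("w4"); th=.116; x=np.array([np.cos(th),np.sin(th)]); y=np.array([-x[1],x[0]])
q=unproj("w",[[234,25],[408,25],[250,188],[396,188]],.018,c)[:,:2]; print(q)
m=q[:2].mean(0); print("far edge->bay",m-y*(.080+.039)); print((q[2:].mean(0)-m)@y)
E
```

```text
[[0.5391 0.3068]
 [0.6199 0.3163]
 [0.5516 0.2311]
 [0.6281 0.2403]]
far edge->bay [0.5933 0.1934]
-0.07651128801588537
```

Confirmed. I'll lower it slowly and release.

Call:
apply_moves --commands '[{"offset":[1,0,-10],"delta_rot":[0,0,0]},{"offset":[1,0,-20],"delta_rot":[0,0,0]},{"offset":[1,0,-28],"delta_rot":[0,0,0]},{"offset":[1,0,-34],"delta_rot":[0,0,0]},{"offset":[1,0,-38],"delta_rot":[0,0,0]},{"offset":[1,0,-40],"delta_rot":[0,0,0]},{"offset":[1,0,-41],"delta_rot":[0,0,0]},{"offset":[1,0,-41.5],"delta_rot":[0,0,0]},{"offset":[1,0,-42],"delta_rot":[0,0,0]},{"offset":[1,0,-42],"delta_rot":[0,0,0]}]'

```text
time: 7.85
tcp_pos: [0.5943, 0.1946, 0.0368]
tcp_rot: [1.121, 1.263, -1.12]
wrist_force: [0.0, -0.3, -2.7]
opening: 0.581
```

Call:
apply_moves --commands '[{"offset":[0,0,-1],"delta_rot":[0,0,0]},{"offset":[0,0,-1.5],"delta_rot":[0,0,0]},{"offset":[0,0,-2],"delta_rot":[0,0,0]},{"offset":[0,0,-2.5],"delta_rot":[0,0,0]},{"offset":[0,0,-3],"delta_rot":[0,0,0]},{"offset":[0,0,-3.3],"delta_rot":[0,0,0]},{"offset":[0,0,-3.6],"delta_rot":[0,0,0]},{"offset":[0,0,-3.6],"delta_rot":[0,0,0]},{"offset":[0,0,-3.6],"delta_rot":[0,0,0]},{"offset":[0,0,-3.6],"delta_rot":[0,0,0]}]'

```text
time: 8.68
tcp_pos: [0.5941, 0.1945, 0.0329]
tcp_rot: [1.12, 1.263, -1.12]
wrist_force: [-0.1, 0.6, -2.0]
opening: 0.578
```

Call:
apply_moves --claw 0 --commands '[{"offset":[0,0,0],"delta_rot":[0,0,0]},{"offset":[0,0,0],"delta_rot":[0,0,0]},{"offset":[0,0,0],"delta_rot":[0,0,0]},{"offset":[0,0,0],"delta_rot":[0,0,0]},{"offset":[0,0,0],"delta_rot":[0,0,0]},{"offset":[0,0,0],"delta_rot":[0,0,0]},{"offset":[0,0,0],"delta_rot":[0,0,0]},{"offset":[0,0,0],"delta_rot":[0,0,0]},{"offset":[0,0,0],"delta_rot":[0,0,0]},{"offset":[0,0,0],"delta_rot":[0,0,0]}]'

```text
time: 9.52
tcp_pos: [0.5941, 0.1945, 0.0328]
tcp_rot: [1.12, 1.264, -1.12]
wrist_force: [0.3, 0.2, 0.7]
opening: 1.0
```

Call:
apply_moves --commands '[{"offset":[0,0,15],"delta_rot":[0,0,0]},{"offset":[0,0,40],"delta_rot":[0,0,0]},{"offset":[0,0,75],"delta_rot":[0,0,0]},{"offset":[0,0,110],"delta_rot":[0,0,0]},{"offset":[0,0,145],"delta_rot":[0,0,0]},{"offset":[-20,0,180],"delta_rot":[0,0,0]},{"offset":[-45,-8,200],"delta_rot":[0,0,0]},{"offset":[-75,-15,200],"delta_rot":[0,0,0]},{"offset":[-105,-25,200],"delta_rot":[0,0,0]},{"offset":[-135,-30,200],"delta_rot":[0,0,0]}]'

```text
time: 10.35
tcp_pos: [0.4577, 0.1638, 0.2342]
tcp_rot: [1.121, 1.263, -1.12]
wrist_force: [0.8, -0.3, 0.4]
opening: 0.997
```

```bash
python3 -c "
from h import *
snap('w5')"
```

```text
10.35 [0.4577 0.1638 0.2342] [0.9928 0.1195]
```

View pics/w5.png

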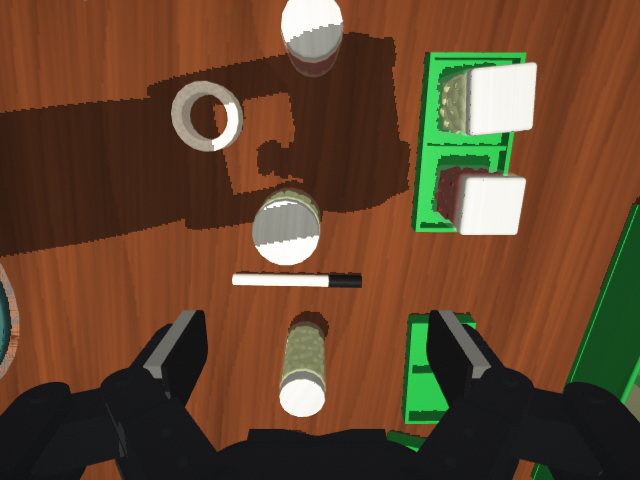

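```bash
python3 - <<'E'
from h import *
c=cp("w5")
print("squat_b",unproj("w",[[286,231]],.062,c),"slim_a",unproj("w",[[312,28]],.1,c),"slim_b",unproj("w",[[302.5,394]],.1,c))
q=unproj("w",[[473,180],[525,178],[518,234],[460,234]],.084,c)[:,:2];print(q.mean(0))
q=unproj("w",[[408,316],[474,316]],.018,c)[:,:2];print(q)
E
```

```text
squat_b [[0.4328 0.1468 0.062 ]] slim_a [[0.4384 0.2964 0.1   ]] slim_b [[0.4631 0.0119 0.1   ]]
[0.5942 0.1922]
[[0.5674 0.0562]
 [0.6367 0.0646]]
```

Call:
apply_moves --commands '[{"offset":[-15,-10,0],"delta_rot":[0,0,0]},{"offset":[-25,-18,-10],"delta_rot":[0,0,0]},{"offset":[-25,-18,-40],"delta_rot":[0,0,0]},{"offset":[-25,-18,-75],"delta_rot":[0,0,0]},{"offset":[-25,-18,-110],"delta_rot":[0,0,0]},{"offset":[-25,-18,-145],"delta_rot":[0,0,0]},{"offset":[-25,-18,-175],"delta_rot":[0,0,0]},{"offset":[-25,-18,-200],"delta_rot":[0,0,0]},{"offset":[-25,-18,-214],"delta_rot":[0,0,0]},{"offset":[-25,-18,-218],"delta_rot":[0,0,0]}]'

```text
time: 11.23
tcp_pos: [0.4331, 0.1463, 0.0133]
tcp_rot: [1.119, 1.265, -1.123]
wrist_force: [-0.0, -0.5, -0.1]
opening: 1.001
```

Call:
apply_moves --claw 255 --commands '[{"offset":[0,0,0],"delta_rot":[0,0,0]},{"offset":[0,0,0],"delta_rot":[0,0,0]},{"offset":[0,0,0],"delta_rot":[0,0,0]},{"offset":[0,0,0],"delta_rot":[0,0,0]},{"offset":[0,0,0],"delta_rot":[0,0,0]},{"offset":[0,0,0],"delta_rot":[0,0,0]},{"offset":[0,0,0],"delta_rot":[0,0,0]},{"offset":[0,0,0],"delta_rot":[0,0,0]},{"offset":[0,0,0],"delta_rot":[0,0,0]},{"offset":[0,0,0],"delta_rot":[0,0,0]}]'

```text
time: 12.07
tcp_pos: [0.4351, 0.1468, 0.0169]
tcp_rot: [1.122, 1.262, -1.118]
wrist_force: [-2.0, -0.2, 7.0]
opening: 0.708
```

Call:
apply_moves --commands '[{"offset":[0,0,20],"delta_rot":[0,0,0]},{"offset":[0,0,50],"delta_rot":[0,0,0]},{"offset":[0,0,85],"delta_rot":[0,0,0]},{"offset":[5,-5,120],"delta_rot":[0,0,-0.03]},{"offset":[15,-20,150],"delta_rot":[0,0,-0.06]},{"offset":[30,-45,175],"delta_rot":[0,0,-0.09]},{"offset":[45,-75,190],"delta_rot":[0,0,-0.12]},{"offset":[60,-110,190],"delta_rot":[0,0,-0.15]},{"offset":[75,-145,190],"delta_rot":[0,0,-0.18]},{"offset":[90,-180,190],"delta_rot":[0,0,-0.21]}]'

```text
time: 12.9
tcp_pos: [0.5246, -0.0353, 0.2064]
tcp_rot: [1.277, 1.163, -1.275]
wrist_force: [1.3, 1.0, -2.8]
opening: 0.708
```

Call:
apply_moves --commands '[{"offset":[15,-35,0],"delta_rot":[0,0,-0.03]},{"offset":[30,-70,0],"delta_rot":[0,0,-0.05]},{"offset":[45,-105,0],"delta_rot":[0,0,-0.057]},{"offset":[55,-140,0],"delta_rot":[0,0,-0.057]},{"offset":[65,-175,0],"delta_rot":[0,0,-0.057]},{"offset":[72,-210,0],"delta_rot":[0,0,-0.057]},{"offset":[75,-240,0],"delta_rot":[0,0,-0.057]},{"offset":[75,-260,0],"delta_rot":[0,0,-0.057]},{"offset":[75,-260,0],"delta_rot":[0,0,-0.057]},{"offset":[75,-260,0],"delta_rot":[0,0,-0.057]}]'

```text
time: 13.73
tcp_pos: [0.5989, -0.2944, 0.2054]
tcp_rot: [1.318, 1.135, -1.318]
wrist_force: [0.7, 0.4, -2.4]
opening: 0.71
```

```bash
python3 -c "
from h import *
snap('w6')"
```

```text
13.7333 [ 0.5989 -0.2944  0.2054] [ 0.989 -0.148]
```

View pics/w6.png

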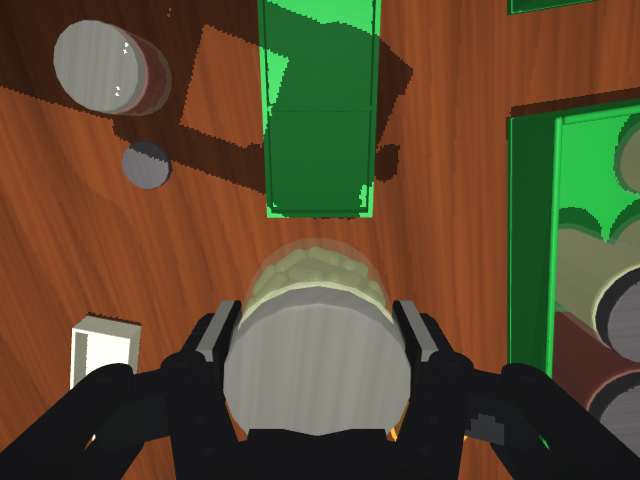

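```bash
python3 - <<'E'
from h import *
c=cp("w6"); th=-.148; x=np.array([np.cos(th),np.sin(th)]); y=np.array([-x[1],x[0]])
q=unproj("w",[[267,217],[372,217],[267,108],[376,108]],.018,c)[:,:2]; print(q)
m=q[:2].mean(0);print("yaw",np.arctan2(*(q[1]-q[0])[::-1]),"bays",m+.047*y,m+.137*y,"div",(q[2:].mean(0)-m)@y)
print(unproj("w",[[98,65]],.062,c))
E
```

```text
[[ 0.554  -0.2932]
 [ 0.6467 -0.3071]
 [ 0.5712 -0.2029]
 [ 0.6595 -0.2161]]
yaw -0.1485322184872841 bays [ 0.6072 -0.2537] [ 0.6205 -0.1647] div 0.09188476154820162
[[ 0.4665 -0.1603  0.062 ]]
```

Call:
apply_moves --commands '[{"offset":[4,20,0],"delta_rot":[0,0,0]},{"offset":[8,41,0],"delta_rot":[0,0,0]},{"offset":[8,41,-25],"delta_rot":[0,0,0]},{"offset":[8,41,-55],"delta_rot":[0,0,0]},{"offset":[8,41,-90],"delta_rot":[0,0,0]},{"offset":[8,41,-120],"delta_rot":[0,0,0]},{"offset":[8,41,-142],"delta_rot":[0,0,0]},{"offset":[8,41,-156],"delta_rot":[0,0,0]},{"offset":[8,41,-166],"delta_rot":[0,0,0]},{"offset":[8,41,-174],"delta_rot":[0,0,0]}]'

```text
time: 14.62
tcp_pos: [0.6075, -0.2521, 0.031]
tcp_rot: [1.316, 1.136, -1.316]
wrist_force: [0.8, 0.1, -2.2]
opening: 0.708
```

Call:
apply_moves --commands '[{"offset":[0,0,-2],"delta_rot":[0,0,0]},{"offset":[0,0,-4],"delta_rot":[0,0,0]},{"offset":[0,0,-6],"delta_rot":[0,0,0]},{"offset":[0,0,-7],"delta_rot":[0,0,0]},{"offset":[0,0,-8],"delta_rot":[0,0,0]},{"offset":[0,0,-9],"delta_rot":[0,0,0]},{"offset":[0,0,-9.5],"delta_rot":[0,0,0]},{"offset":[0,0,-9.5],"delta_rot":[0,0,0]},{"offset":[0,0,-9.5],"delta_rot":[0,0,0]},{"offset":[0,0,-9.5],"delta_rot":[0,0,0]}]'

```text
time: 15.45
tcp_pos: [0.6071, -0.2525, 0.0214]
tcp_rot: [1.317, 1.136, -1.317]
wrist_force: [-0.4, -0.7, -3.0]
opening: 0.71
```

Call:
apply_moves --claw 0 --commands '[{"offset":[0,0,-0.5],"delta_rot":[0,0,0]},{"offset":[0,0,-0.5],"delta_rot":[0,0,0]},{"offset":[0,0,-0.5],"delta_rot":[0,0,0]},{"offset":[0,0,-0.5],"delta_rot":[0,0,0]},{"offset":[0,0,-0.5],"delta_rot":[0,0,0]},{"offset":[0,0,-0.5],"delta_rot":[0,0,0]},{"offset":[0,0,-0.5],"delta_rot":[0,0,0]},{"offset":[0,0,-0.5],"delta_rot":[0,0,0]},{"offset":[0,0,-0.5],"delta_rot":[0,0,0]},{"offset":[0,0,-0.5],"delta_rot":[0,0,0]}]'

```text
time: 16.28
tcp_pos: [0.6071, -0.2525, 0.0209]
tcp_rot: [1.317, 1.136, -1.317]
wrist_force: [0.5, -0.7, -0.2]
opening: 1.002
```

Call:
apply_moves --commands '[{"offset":[0,0,15],"delta_rot":[0,0,0]},{"offset":[0,0,40],"delta_rot":[0,0,0]},{"offset":[0,0,75],"delta_rot":[0,0,0]},{"offset":[0,0,110],"delta_rot":[0,0,0]},{"offset":[-20,0,145],"delta_rot":[0,0,0]},{"offset":[-45,10,160],"delta_rot":[0,0,0]},{"offset":[-75,30,160],"delta_rot":[0,0,0]},{"offset":[-110,55,160],"delta_rot":[0,0,0]},{"offset":[-135,80,160],"delta_rot":[0,0,0]},{"offset":[-141,92,160],"delta_rot":[0,0,0]}]'

```text
time: 17.12
tcp_pos: [0.4633, -0.1587, 0.1823]
tcp_rot: [1.317, 1.135, -1.316]
wrist_force: [-0.9, -0.3, -0.4]
opening: 1.001
```

```bash
python3 -c "
from h import *
snap('w7')"
```

```text
17.1167 [ 0.4633 -0.1587  0.1823] [ 0.9892 -0.1467]
```

View pics/w7.png

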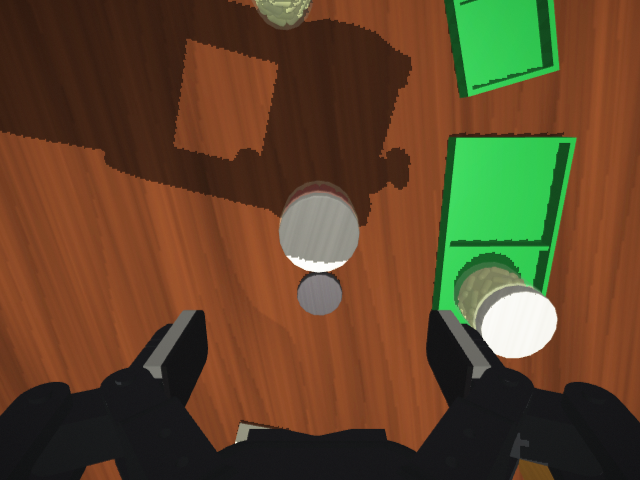

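```bash
python3 - <<'E'
from h import *
c=cp("w7"); th=-.148; x=np.array([np.cos(th),np.sin(th)]); y=np.array([-x[1],x[0]])
print(unproj("w",[[319,232]],.062,c))
q=unproj("w",[[450,136],[576,138]],.018,c)[:,:2]; print(q,q.mean(0)-.047*y)
q=unproj("w",[[466,97],[559,68]],.018,c)[:,:2]; print(q)
E
```

```text
[[ 0.4648 -0.1589  0.062 ]]
[[ 0.5755 -0.1095]
 [ 0.6727 -0.1255]] [ 0.6171 -0.164 ]
[[ 0.5886 -0.0827]
 [ 0.6573 -0.0726]]
```

Call:
apply_moves --commands '[{"offset":[2,-1,-15],"delta_rot":[0,0,0]},{"offset":[2,-1,-45],"delta_rot":[0,0,0]},{"offset":[2,-1,-80],"delta_rot":[0,0,0]},{"offset":[2,-1,-115],"delta_rot":[0,0,0]},{"offset":[2,-1,-140],"delta_rot":[0,0,0]},{"offset":[2,-1,-155],"delta_rot":[0,0,0]},{"offset":[2,-1,-163],"delta_rot":[0,0,0]},{"offset":[2,-1,-166],"delta_rot":[0,0,0]},{"offset":[2,-1,-166],"delta_rot":[0,0,0]},{"offset":[2,-1,-166],"delta_rot":[0,0,0]}]'

```text
time: 18.0
tcp_pos: [0.4689, -0.1618, 0.0162]
tcp_rot: [1.317, 1.135, -1.316]
wrist_force: [0.6, -0.8, -0.0]
opening: 1.0
```

Call:
apply_moves --claw 255 --commands '[{"offset":[0,0,0],"delta_rot":[0,0,0]},{"offset":[0,0,0],"delta_rot":[0,0,0]},{"offset":[0,0,0],"delta_rot":[0,0,0]},{"offset":[0,0,0],"delta_rot":[0,0,0]},{"offset":[0,0,0],"delta_rot":[0,0,0]},{"offset":[0,0,0],"delta_rot":[0,0,0]},{"offset":[0,0,0],"delta_rot":[0,0,0]},{"offset":[0,0,0],"delta_rot":[0,0,0]},{"offset":[0,0,0],"delta_rot":[0,0,0]},{"offset":[0,0,0],"delta_rot":[0,0,0]}]'

```text
time: 18.83
tcp_pos: [0.4687, -0.1617, 0.0163]
tcp_rot: [1.317, 1.135, -1.316]
wrist_force: [-2.6, 2.0, 9.0]
opening: 0.704
```

Call:
apply_moves --commands '[{"offset":[0,0,15],"delta_rot":[0,0,0]},{"offset":[0,0,40],"delta_rot":[0,0,0]},{"offset":[0,0,75],"delta_rot":[0,0,0]},{"offset":[5,0,105],"delta_rot":[0,0,0]},{"offset":[25,0,120],"delta_rot":[0,0,0]},{"offset":[60,-2,125],"delta_rot":[0,0,0]},{"offset":[95,-3,125],"delta_rot":[0,0,0]},{"offset":[130,-4,125],"delta_rot":[0,0,0]},{"offset":[151,-4,125],"delta_rot":[0,0,0]},{"offset":[151,-4,125],"delta_rot":[0,0,0]}]'

```text
time: 19.67
tcp_pos: [0.622, -0.1653, 0.1393]
tcp_rot: [1.316, 1.137, -1.316]
wrist_force: [1.0, 0.1, -2.7]
opening: 0.708
```

```bash
python3 -c "
from h import *
snap('w8')"
```

```text
19.6667 [ 0.622  -0.1653  0.1393] [ 0.9893 -0.1457]
```

View pics/w8.png

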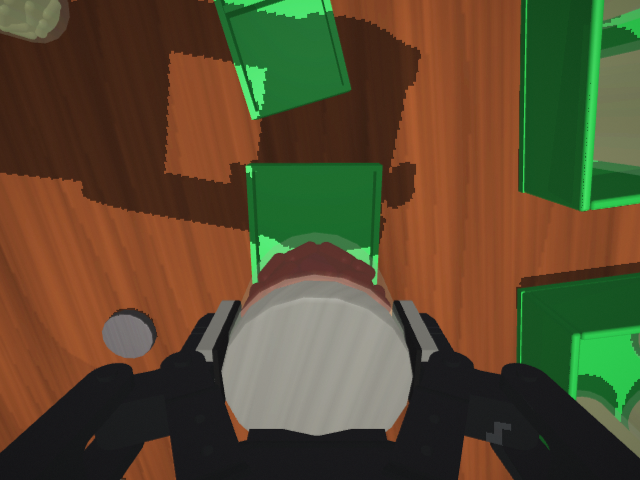

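Call:
apply_moves --commands '[{"offset":[-1,0,-15],"delta_rot":[0,0,0]},{"offset":[-1,0,-40],"delta_rot":[0,0,0]},{"offset":[-1,0,-65],"delta_rot":[0,0,0]},{"offset":[-1,0,-85],"delta_rot":[0,0,0]},{"offset":[-1,0,-97],"delta_rot":[0,0,0]},{"offset":[-1,0,-105],"delta_rot":[0,0,0]},{"offset":[-1,0,-110],"delta_rot":[0,0,0]},{"offset":[-1,0,-114],"delta_rot":[0,0,0]},{"offset":[-1,0,-116],"delta_rot":[0,0,0]},{"offset":[-1,0,-116],"delta_rot":[0,0,0]}]'

```text
time: 20.55
tcp_pos: [0.6183, -0.1655, 0.0242]
tcp_rot: [1.317, 1.136, -1.316]
wrist_force: [0.4, -0.5, -1.5]
opening: 0.706
```

Call:
apply_moves --commands '[{"offset":[1,0,-1],"delta_rot":[0,0,0]},{"offset":[1,0,-1.5],"delta_rot":[0,0,0]},{"offset":[1,0,-2],"delta_rot":[0,0,0]},{"offset":[1,0,-2.5],"delta_rot":[0,0,0]},{"offset":[1,0,-3],"delta_rot":[0,0,0]},{"offset":[1,0,-3.5],"delta_rot":[0,0,0]},{"offset":[1,0,-3.5],"delta_rot":[0,0,0]},{"offset":[1,0,-3.5],"delta_rot":[0,0,0]},{"offset":[1,0,-3.5],"delta_rot":[0,0,0]},{"offset":[1,0,-3.5],"delta_rot":[0,0,0]}]'

```text
time: 21.38
tcp_pos: [0.6191, -0.1655, 0.0203]
tcp_rot: [1.317, 1.136, -1.317]
wrist_force: [0.1, -0.5, -1.2]
opening: 0.704
```

Call:
apply_moves --claw 0 --commands '[{"offset":[0,0,0],"delta_rot":[0,0,0]},{"offset":[0,0,0],"delta_rot":[0,0,0]},{"offset":[0,0,0],"delta_rot":[0,0,0]},{"offset":[0,0,0],"delta_rot":[0,0,0]},{"offset":[0,0,0],"delta_rot":[0,0,0]},{"offset":[0,0,0],"delta_rot":[0,0,0]},{"offset":[0,0,0],"delta_rot":[0,0,0]},{"offset":[0,0,0],"delta_rot":[0,0,0]},{"offset":[0,0,0],"delta_rot":[0,0,0]},{"offset":[0,0,0],"delta_rot":[0,0,0]}]'

```text
time: 22.22
tcp_pos: [0.6191, -0.1655, 0.0204]
tcp_rot: [1.317, 1.136, -1.317]
wrist_force: [0.2, 0.6, -0.4]
opening: 0.999
```

Call:
apply_moves --commands '[{"offset":[0,0,15],"delta_rot":[0,0,0]},{"offset":[0,0,40],"delta_rot":[0,0,0]},{"offset":[0,0,75],"delta_rot":[0,0,0]},{"offset":[0,0,110],"delta_rot":[0,0,0.02]},{"offset":[-20,5,145],"delta_rot":[0,0,0.05]},{"offset":[-45,20,180],"delta_rot":[0,0,0.1]},{"offset":[-75,45,210],"delta_rot":[0,0,0.15]},{"offset":[-105,75,220],"delta_rot":[0,0,0.2]},{"offset":[-130,100,220],"delta_rot":[0,0,0.25]},{"offset":[-140,115,220],"delta_rot":[0,0,0.268]}]'

```text
time: 23.05
tcp_pos: [0.4768, -0.049, 0.2434]
tcp_rot: [1.119, 1.262, -1.115]
wrist_force: [1.2, -0.3, -0.1]
opening: 1.001
```

```bash
python3 -c "
from h import *
snap('w9')"
```

```text
23.05 [ 0.4768 -0.049   0.2434] [0.9923 0.1236]
```

View pics/w9.png

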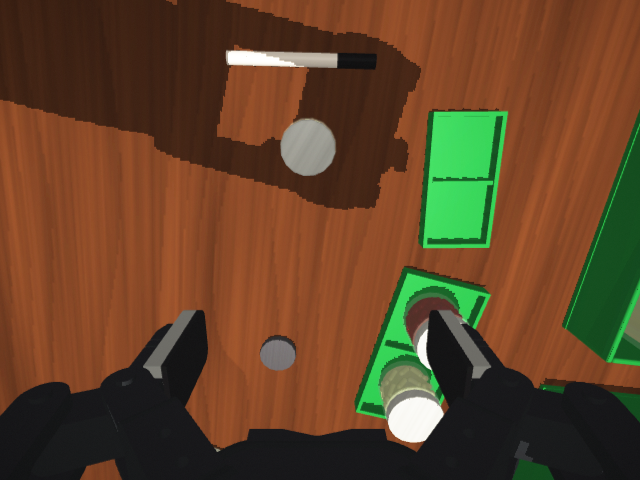

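```bash
python3 - <<'E'
from h import *
import cv2
c=cp("w9")
print(unproj("w",[[308,147]],.1,c))
q=unproj("w",[[433,111],[508,111],[490,247],[421,247]],.018,c)[:,:2]; print(q,q.mean(0))
d=q[0]+q[1]-q[2]-q[3]; th=np.arctan2(-d[0],d[1]);y=d/np.linalg.norm(d);print(th,np.linalg.norm(d)/2,q.mean(0)-.032*y,q.mean(0)+.032*y)
a=cv2.imread('pics/w9.png');cv2.imwrite('pics/w9a.png',cv2.resize(a[100:260,400:520],None,fx=3.75,fy=3.75,interpolation=cv2.INTER_CUBIC))
E
```

```text
[[0.4633 0.0079 0.1   ]]
[[ 0.5723  0.0486]
 [ 0.6406  0.0571]
 [ 0.6585 -0.0732]
 [ 0.5884 -0.0819]] [ 0.615  -0.0123]
0.1295491899503113 0.13146783279216392 [ 0.6191 -0.0441] [0.6108 0.0194]
```

View pics/w9a.png

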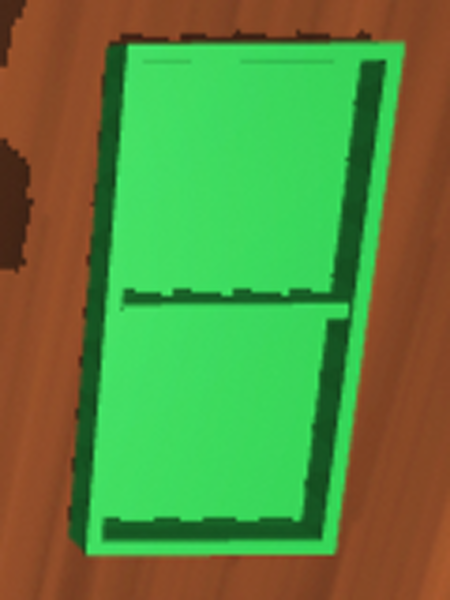

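Call:
apply_moves --commands '[{"offset":[-7,30,0],"delta_rot":[0,0,0]},{"offset":[-12,55,0],"delta_rot":[0,0,0]},{"offset":[-12,57,-25],"delta_rot":[0,0,0]},{"offset":[-12,57,-55],"delta_rot":[0,0,0]},{"offset":[-12,57,-80],"delta_rot":[0,0,0]},{"offset":[-12,57,-80],"delta_rot":[0,0,0]},{"offset":[-12,57,-80],"delta_rot":[0,0,0]},{"offset":[-12,57,-80],"delta_rot":[0,0,0]},{"offset":[-12,57,-80],"delta_rot":[0,0,0]},{"offset":[-12,57,-80],"delta_rot":[0,0,0]}]'

```text
time: 23.93
tcp_pos: [0.4677, 0.0064, 0.1621]
tcp_rot: [1.121, 1.262, -1.118]
wrist_force: [0.2, 1.3, 0.2]
opening: 1.001
```

```bash
python3 -c "
from h import *
snap('w10')"
```

```text
23.9333 [0.4677 0.0064 0.1621] [0.9927 0.1205]
```

View pics/w10.png

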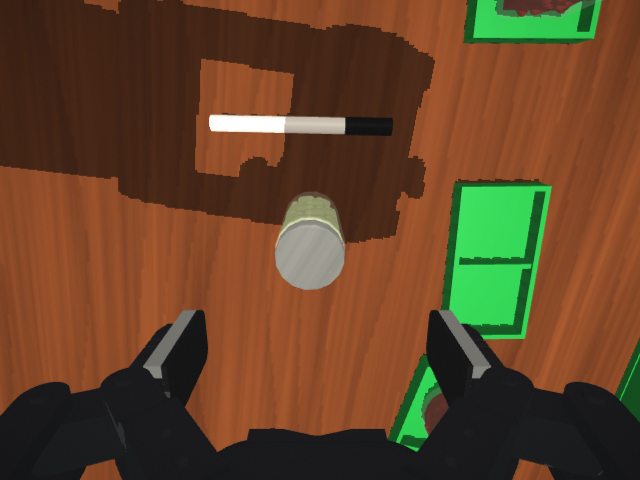

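```bash
python3 - <<'E'
from h import *
c=cp("w10")
print(unproj("w",[[310,256]],.1,c))
q=unproj("w",[[459,185],[552,185],[526,338],[450,338]],.018,c)[:,:2]; print(q,q.mean(0))
d=q[0]+q[1]-q[2]-q[3]; y=d/np.linalg.norm(d);print(np.linalg.norm(d)/2,q.mean(0)-.032*y,q.mean(0)+.032*y)
E
```

```text
[[0.4633 0.0086 0.1   ]]
[[ 0.5707  0.0493]
 [ 0.6406  0.0577]
 [ 0.6587 -0.073 ]
 [ 0.5937 -0.0809]] [ 0.6159 -0.0117]
0.13210416237593328 [ 0.6209 -0.0433] [0.6109 0.0199]
```

Call:
apply_moves --commands '[{"offset":[-4,2,-5],"delta_rot":[0,0,0]},{"offset":[-4,2,-20],"delta_rot":[0,0,0]},{"offset":[-4,2,-45],"delta_rot":[0,0,0]},{"offset":[-4,2,-70],"delta_rot":[0,0,0]},{"offset":[-4,2,-95],"delta_rot":[0,0,0]},{"offset":[-4,2,-112],"delta_rot":[0,0,0]},{"offset":[-4,2,-120],"delta_rot":[0,0,0]},{"offset":[-4,2,-120],"delta_rot":[0,0,0]},{"offset":[-4,2,-120],"delta_rot":[0,0,0]},{"offset":[-4,2,-120],"delta_rot":[0,0,0]}]'

```text
time: 24.82
tcp_pos: [0.4638, 0.0085, 0.0417]
tcp_rot: [1.12, 1.263, -1.118]
wrist_force: [-0.7, 0.1, 0.2]
opening: 0.996
```

Call:
apply_moves --claw 255 --commands '[{"offset":[0,0,0],"delta_rot":[0,0,0]},{"offset":[0,0,0],"delta_rot":[0,0,0]},{"offset":[0,0,0],"delta_rot":[0,0,0]},{"offset":[0,0,0],"delta_rot":[0,0,0]},{"offset":[0,0,0],"delta_rot":[0,0,0]},{"offset":[0,0,0],"delta_rot":[0,0,0]},{"offset":[0,0,0],"delta_rot":[0,0,0]},{"offset":[0,0,0],"delta_rot":[0,0,0]},{"offset":[0,0,0],"delta_rot":[0,0,0]},{"offset":[0,0,0],"delta_rot":[0,0,0]}]'

```text
time: 25.65
tcp_pos: [0.4635, 0.0085, 0.0411]
tcp_rot: [1.12, 1.263, -1.119]
wrist_force: [-0.8, 0.6, 6.6]
opening: 0.502
```

Call:
apply_moves --commands '[{"offset":[0,0,20],"delta_rot":[0,0,0]},{"offset":[0,0,50],"delta_rot":[0,0,0]},{"offset":[0,0,85],"delta_rot":[0,0,0]},{"offset":[15,-5,105],"delta_rot":[0,0,0]},{"offset":[45,-15,115],"delta_rot":[0,0,0]},{"offset":[80,-27,115],"delta_rot":[0,0,0]},{"offset":[115,-39,115],"delta_rot":[0,0,0]},{"offset":[145,-50,115],"delta_rot":[0,0,0]},{"offset":[156,-52.5,115],"delta_rot":[0,0,0.006]},{"offset":[156,-52.5,115],"delta_rot":[0,0,0.006]}]'

```text
time: 26.48
tcp_pos: [0.6206, -0.0447, 0.1542]
tcp_rot: [1.115, 1.268, -1.116]
wrist_force: [-0.1, -0.5, -1.3]
opening: 0.503
```

```bash
python3 -c "
from h import *
snap('w11')"
```

```text
26.4833 [ 0.6206 -0.0447  0.1542] [0.992  0.1262]
```

View pics/w11.png

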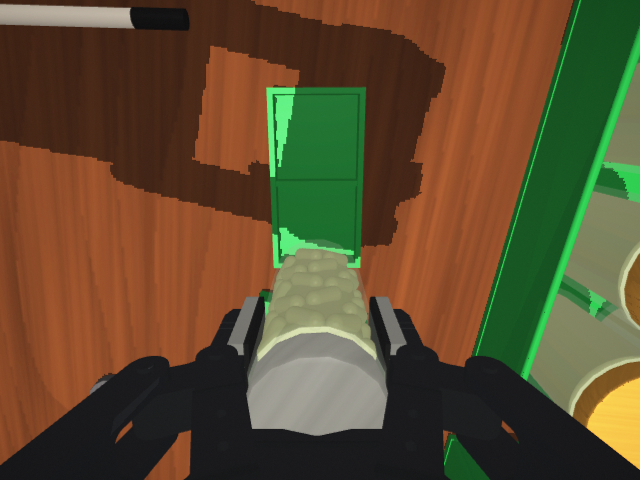

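```bash
python3 - <<'E'
from h import *
c=cp("w11")
q=unproj("w",[[266,88],[366,87],[360,267],[274,268]],.018,c)[:,:2]; print(q,q.mean(0))
d=q[0]+q[1]-q[2]-q[3]; y=d/np.linalg.norm(d);print(np.linalg.norm(d)/2,q.mean(0)-.032*y,q.mean(0)+.032*y)
E
```

```text
[[ 0.5732  0.0479]
 [ 0.6408  0.0572]
 [ 0.6578 -0.0733]
 [ 0.5908 -0.0827]] [ 0.6157 -0.0127]
0.13166158084613735 [ 0.6199 -0.0444] [0.6115 0.019 ]
```

Call:
apply_moves --commands '[{"offset":[0,0,-15],"delta_rot":[0,0,0]},{"offset":[0,0,-40],"delta_rot":[0,0,0]},{"offset":[0,0,-60],"delta_rot":[0,0,0]},{"offset":[0,0,-76],"delta_rot":[0,0,0]},{"offset":[0,0,-88],"delta_rot":[0,0,0]},{"offset":[0,0,-96],"delta_rot":[0,0,0]},{"offset":[0,0,-101],"delta_rot":[0,0,0]},{"offset":[0,0,-104],"delta_rot":[0,0,0]},{"offset":[0,0,-106],"delta_rot":[0,0,0]},{"offset":[0,0,-106],"delta_rot":[0,0,0]}]'

```text
time: 27.37
tcp_pos: [0.6192, -0.0439, 0.0496]
tcp_rot: [1.115, 1.266, -1.115]
wrist_force: [-0.4, 0.1, -2.9]
opening: 0.502
```

Call:
apply_moves --commands '[{"offset":[0,0,-1],"delta_rot":[0,0,0]},{"offset":[0,0,-2],"delta_rot":[0,0,0]},{"offset":[0,0,-2.7],"delta_rot":[0,0,0]},{"offset":[0,0,-3.3],"delta_rot":[0,0,0]},{"offset":[0,0,-3.8],"delta_rot":[0,0,0]},{"offset":[0,0,-4.2],"delta_rot":[0,0,0]},{"offset":[0,0,-4.2],"delta_rot":[0,0,0]},{"offset":[0,0,-4.2],"delta_rot":[0,0,0]},{"offset":[0,0,-4.2],"delta_rot":[0,0,0]},{"offset":[0,0,-4.2],"delta_rot":[0,0,0]}]'

```text
time: 28.2
tcp_pos: [0.6191, -0.044, 0.0452]
tcp_rot: [1.115, 1.267, -1.115]
wrist_force: [-0.5, -0.3, -2.0]
opening: 0.508
```

Call:
apply_moves --claw 0 --commands '[{"offset":[0,0,0],"delta_rot":[0,0,0]},{"offset":[0,0,0],"delta_rot":[0,0,0]},{"offset":[0,0,0],"delta_rot":[0,0,0]},{"offset":[0,0,0],"delta_rot":[0,0,0]},{"offset":[0,0,0],"delta_rot":[0,0,0]},{"offset":[0,0,0],"delta_rot":[0,0,0]},{"offset":[0,0,0],"delta_rot":[0,0,0]},{"offset":[0,0,0],"delta_rot":[0,0,0]},{"offset":[0,0,0],"delta_rot":[0,0,0]},{"offset":[0,0,0],"delta_rot":[0,0,0]}]'

```text
time: 29.03
tcp_pos: [0.6191, -0.044, 0.0451]
tcp_rot: [1.115, 1.267, -1.115]
wrist_force: [0.2, 0.3, -0.4]
opening: 1.001
```

Call:
apply_moves --commands '[{"offset":[0,0,15],"delta_rot":[0,0,0]},{"offset":[0,0,40],"delta_rot":[0,0,0]},{"offset":[0,0,75],"delta_rot":[0,0,0]},{"offset":[0,0,110],"delta_rot":[0,0,0]},{"offset":[-10,20,140],"delta_rot":[0,0,0]},{"offset":[-25,50,160],"delta_rot":[0,0,0]},{"offset":[-40,85,170],"delta_rot":[0,0,0]},{"offset":[-55,120,180],"delta_rot":[0,0,0]},{"offset":[-70,155,180],"delta_rot":[0,0,0]},{"offset":[-85,190,180],"delta_rot":[0,0,0]}]'

```text
time: 29.87
tcp_pos: [0.5333, 0.1474, 0.2261]
tcp_rot: [1.116, 1.265, -1.114]
wrist_force: [0.6, -0.2, -1.2]
opening: 0.998
```

Call:
apply_moves --commands '[{"offset":[-20,30,0],"delta_rot":[0,0,0]},{"offset":[-40,60,0],"delta_rot":[0,0,0]},{"offset":[-60,85,0],"delta_rot":[0,0,0]},{"offset":[-80,105,-15],"delta_rot":[0,0,0]},{"offset":[-92,120,-30],"delta_rot":[0,0,0]},{"offset":[-95,130,-40],"delta_rot":[0,0,0]},{"offset":[-95,130,-45],"delta_rot":[0,0,0]},{"offset":[-95,130,-45],"delta_rot":[0,0,0]},{"offset":[-95,130,-45],"delta_rot":[0,0,0]},{"offset":[-95,130,-45],"delta_rot":[0,0,0]}]'

```text
time: 30.7
tcp_pos: [0.44, 0.2754, 0.1808]
tcp_rot: [1.116, 1.266, -1.115]
wrist_force: [0.1, -0.3, 0.1]
opening: 1.0
```

```bash
python3 -c "
from h import *
snap('w12')
cv2.imwrite('pics/scene12.png',imaging.capture('scene')[:,:,::-1])"
```

```text
30.7 [0.44   0.2754 0.1808] [0.9921 0.1255]
```

View pics/w12.png

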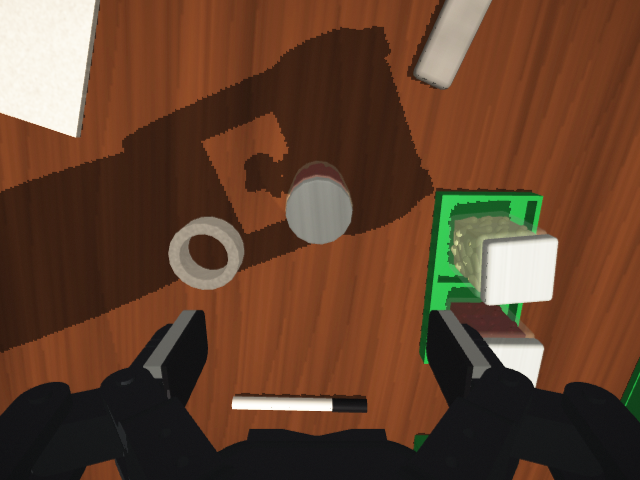

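View pics/scene12.png

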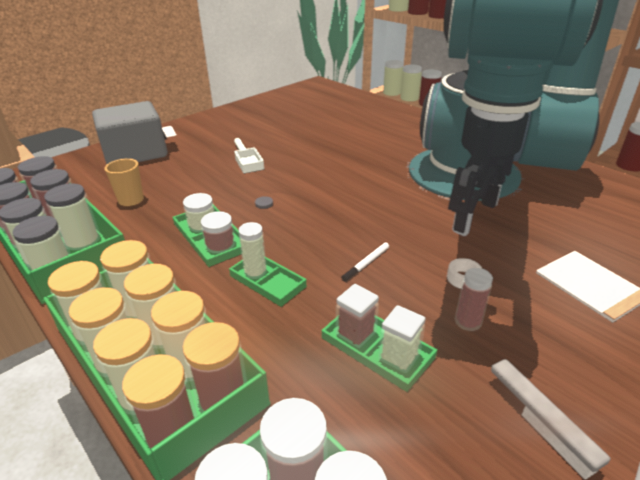

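All four stand in their bays. The slim_a lid in w12 is centred at about (319,210).

```bash
python3 - <<'E'
from h import *
print(unproj("w",[[319,210]],.1,cp("w12")))
E
```

```text
[[0.4378 0.3007 0.1   ]]
```

Call:
apply_moves --commands '[{"offset":[-2,15,0],"delta_rot":[0,0,0]},{"offset":[-2,25,0],"delta_rot":[0,0,0]},{"offset":[-2,25,-25],"delta_rot":[0,0,0]},{"offset":[-2,25,-55],"delta_rot":[0,0,0]},{"offset":[-2,25,-85],"delta_rot":[0,0,0]},{"offset":[-2,25,-110],"delta_rot":[0,0,0]},{"offset":[-2,25,-130],"delta_rot":[0,0,0]},{"offset":[-2,25,-139],"delta_rot":[0,0,0]},{"offset":[-2,25,-139],"delta_rot":[0,0,0]},{"offset":[-2,25,-139],"delta_rot":[0,0,0]}]'

```text
time: 31.63
tcp_pos: [0.4375, 0.3012, 0.0419]
tcp_rot: [1.115, 1.266, -1.115]
wrist_force: [0.4, -0.1, -0.2]
opening: 1.002
```

Call:
apply_moves --claw 255 --commands '[{"offset":[0,0,0],"delta_rot":[0,0,0]},{"offset":[0,0,0],"delta_rot":[0,0,0]},{"offset":[0,0,0],"delta_rot":[0,0,0]},{"offset":[0,0,0],"delta_rot":[0,0,0]},{"offset":[0,0,0],"delta_rot":[0,0,0]},{"offset":[0,0,0],"delta_rot":[0,0,0]},{"offset":[0,0,0],"delta_rot":[0,0,0]},{"offset":[0,0,0],"delta_rot":[0,0,0]},{"offset":[0,0,0],"delta_rot":[0,0,0]},{"offset":[0,0,0],"delta_rot":[0,0,0]}]'

```text
time: 32.47
tcp_pos: [0.4375, 0.3013, 0.0423]
tcp_rot: [1.116, 1.266, -1.114]
wrist_force: [-0.1, -0.2, 7.1]
opening: 0.504
```

Call:
apply_moves --commands '[{"offset":[0,0,20],"delta_rot":[0,0,0]},{"offset":[0,0,50],"delta_rot":[0,0,0]},{"offset":[0,0,85],"delta_rot":[0,0,0]},{"offset":[5,-5,120],"delta_rot":[0,0,0]},{"offset":[15,-20,145],"delta_rot":[0,0,0]},{"offset":[30,-45,160],"delta_rot":[0,0,0]},{"offset":[47,-75,160],"delta_rot":[0,0,0]},{"offset":[64,-105,160],"delta_rot":[0,0,0]},{"offset":[81,-135,160],"delta_rot":[0,0,0]},{"offset":[98,-165,160],"delta_rot":[0,0,0]}]'

```text
time: 33.3
tcp_pos: [0.5356, 0.1345, 0.2016]
tcp_rot: [1.115, 1.266, -1.115]
wrist_force: [0.1, 0.8, -2.2]
opening: 0.497
```

Call:
apply_moves --commands '[{"offset":[18,-30,0],"delta_rot":[0,0,0]},{"offset":[36,-60,0],"delta_rot":[0,0,0]},{"offset":[54,-85,-10],"delta_rot":[0,0,0]},{"offset":[68,-105,-25],"delta_rot":[0,0,0]},{"offset":[75,-115,-35],"delta_rot":[0,0,0]},{"offset":[76,-117,-45],"delta_rot":[0,0,0]},{"offset":[76,-117,-45],"delta_rot":[0,0,0]},{"offset":[76,-117,-45],"delta_rot":[0,0,0]},{"offset":[76,-117,-45],"delta_rot":[0,0,0]},{"offset":[76,-117,-45],"delta_rot":[0,0,0]}]'

```text
time: 34.13
tcp_pos: [0.6111, 0.02, 0.1573]
tcp_rot: [1.115, 1.266, -1.113]
wrist_force: [-0.4, 0.7, -1.6]
opening: 0.505
```

```bash
python3 -c "
from h import *
snap('w13')"
```

```text
34.1333 [0.6111 0.02   0.1573] [0.9918 0.1279]
```

View pics/w13.png

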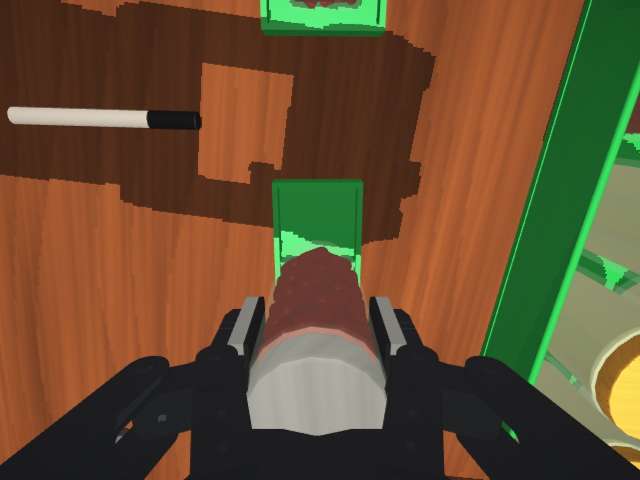

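```bash
python3 - <<'E'
from h import *
q=unproj("w",[[273,181],[363,181]],.018,cp("w13"))[:,:2]; y=np.array([-.128,.9918]); print(q,q.mean(0)-.034*y)
E
```

```text
[[0.5743 0.0496]
 [0.6404 0.0581]] [0.6117 0.0201]
```

Call:
apply_moves --commands '[{"offset":[0.5,-0.5,-15],"delta_rot":[0,0,0]},{"offset":[0.5,-0.5,-40],"delta_rot":[0,0,0]},{"offset":[0.5,-0.5,-60],"delta_rot":[0,0,0]},{"offset":[0.5,-0.5,-76],"delta_rot":[0,0,0]},{"offset":[0.5,-0.5,-84],"delta_rot":[0,0,0]},{"offset":[0.5,-0.5,-85],"delta_rot":[0,0,0]},{"offset":[0.5,-0.5,-85],"delta_rot":[0,0,0]},{"offset":[0.5,-0.5,-85],"delta_rot":[0,0,0]},{"offset":[0.5,-0.5,-85],"delta_rot":[0,0,0]},{"offset":[0.5,-0.5,-85],"delta_rot":[0,0,0]}]'

```text
time: 35.02
tcp_pos: [0.612, 0.0185, 0.0722]
tcp_rot: [1.116, 1.265, -1.114]
wrist_force: [-0.2, -0.0, -2.2]
opening: 0.502
```

Target is z≈0.0465, so 26 mm more.

Call:
apply_moves --commands '[{"offset":[0,1,-6],"delta_rot":[0,0,0]},{"offset":[0,1,-12],"delta_rot":[0,0,0]},{"offset":[0,1,-17],"delta_rot":[0,0,0]},{"offset":[0,1,-20],"delta_rot":[0,0,0]},{"offset":[0,1,-22.5],"delta_rot":[0,0,0]},{"offset":[0,1,-24.5],"delta_rot":[0,0,0]},{"offset":[0,1,-25.5],"delta_rot":[0,0,0]},{"offset":[0,1,-26],"delta_rot":[0,0,0]},{"offset":[0,1,-26],"delta_rot":[0,0,0]},{"offset":[0,1,-26],"delta_rot":[0,0,0]}]'

```text
time: 35.85
tcp_pos: [0.6117, 0.0195, 0.0463]
tcp_rot: [1.115, 1.266, -1.115]
wrist_force: [-6.9, -0.3, 9.7]
opening: 0.506
```

Call:
apply_moves --claw 0 --commands '[{"offset":[0,0,0],"delta_rot":[0,0,0]},{"offset":[0,0,0],"delta_rot":[0,0,0]},{"offset":[0,0,0],"delta_rot":[0,0,0]},{"offset":[0,0,0],"delta_rot":[0,0,0]},{"offset":[0,0,0],"delta_rot":[0,0,0]},{"offset":[0,0,0],"delta_rot":[0,0,0]},{"offset":[0,0,0],"delta_rot":[0,0,0]},{"offset":[0,0,0],"delta_rot":[0,0,0]},{"offset":[0,0,0],"delta_rot":[0,0,0]},{"offset":[0,0,0],"delta_rot":[0,0,0]}]'

```text
time: 36.68
tcp_pos: [0.6116, 0.0195, 0.0452]
tcp_rot: [1.115, 1.267, -1.115]
wrist_force: [-0.4, -0.6, -0.3]
opening: 0.999
```

Call:
apply_moves --commands '[{"offset":[0,0,15],"delta_rot":[0,0,0]},{"offset":[0,0,40],"delta_rot":[0,0,0]},{"offset":[0,0,75],"delta_rot":[0,0,0]},{"offset":[0,0,110],"delta_rot":[0,0,0]},{"offset":[-15,0,145],"delta_rot":[0,0,0]},{"offset":[-45,-15,180],"delta_rot":[0,0,0]},{"offset":[-80,-30,210],"delta_rot":[0,0,0]},{"offset":[-110,-45,230],"delta_rot":[0,0,0]},{"offset":[-130,-60,240],"delta_rot":[0,0,0]},{"offset":[-140,-70,240],"delta_rot":[0,0,0]}]'

```text
time: 37.52
tcp_pos: [0.4697, -0.0516, 0.2895]
tcp_rot: [1.117, 1.261, -1.112]
wrist_force: [-0.1, 0.1, 0.9]
opening: 0.998
```

Call:
apply_moves --commands '[{"offset":[0,-20,0],"delta_rot":[0,0,0]},{"offset":[0,-50,0],"delta_rot":[0,0,0]},{"offset":[0,-80,0],"delta_rot":[0,0,0]},{"offset":[0,-110,0],"delta_rot":[0,0,0]},{"offset":[0,-140,0],"delta_rot":[0,0,0]},{"offset":[0,-160,0],"delta_rot":[0,0,0]},{"offset":[0,-170,0],"delta_rot":[0,0,0]},{"offset":[0,-170,0],"delta_rot":[0,0,0]},{"offset":[0,-170,0],"delta_rot":[0,0,0]},{"offset":[0,-170,0],"delta_rot":[0,0,0]}]'

```text
time: 38.35
tcp_pos: [0.4718, -0.2196, 0.285]
tcp_rot: [1.115, 1.267, -1.115]
wrist_force: [-0.6, 0.8, 0.1]
opening: 1.001
```

```bash
python3 -c "
from h import *
snap('w14')
cv2.imwrite('pics/scene14.png',imaging.capture('scene')[:,:,::-1])
cv2.imwrite('pics/side14.png',imaging.capture('side')[:,:,::-1])"
```

```text
38.35 [ 0.4718 -0.2196  0.285 ] [0.9919 0.1272]
```

View pics/w14.png

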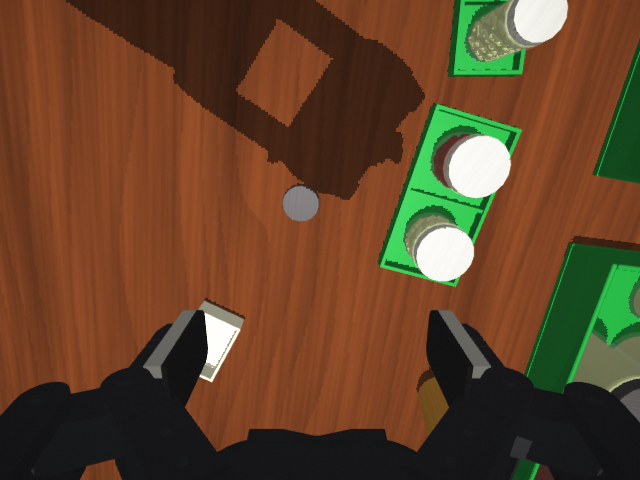

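View pics/scene14.png

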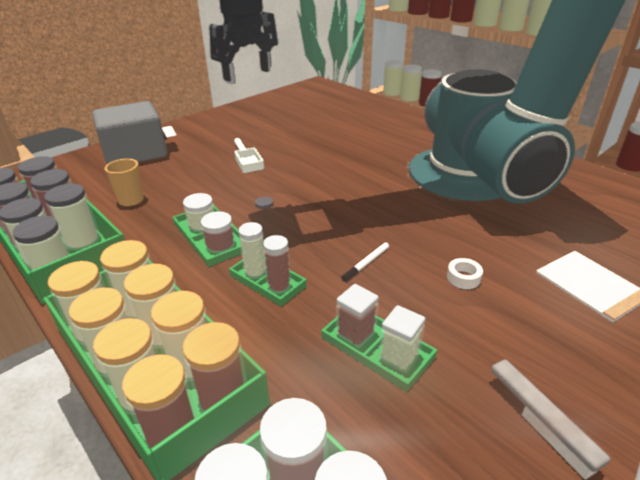

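View pics/side14.png

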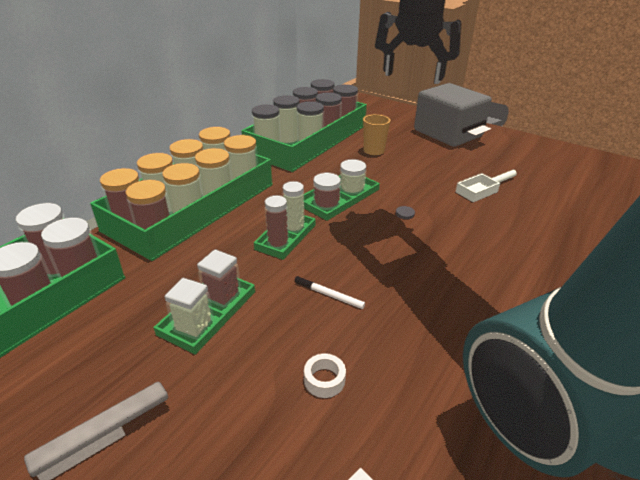

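```bash
python3 - <<'E'
from h import *
c=cp("w14")
O=np.array([.614,-.209]); th=-.148; M=np.array([[np.cos(th),np.sin(th)],[-np.sin(th),np.cos(th)]])
print("squat in tray",(unproj("w",[[479,165],[444,251]],.066,c)[:,:2]-O)@M.T*1000)
O=np.array([.6157,-.0123]); th=.128; M=np.array([[np.cos(th),np.sin(th)],[-np.sin(th),np.cos(th)]])
for n,px,b in(("scene",[[251,230.5],[276.5,243]],[.005,.006]),("side",[[293,188],[276,204]],[-.003,.004])):
    print("slim",n,(unproj(n,px,.104)[:,:2]-b-O)@M.T*1000)
print(status.state()["qd"])
a=cv2.imread("pics/scene14.png")[215:305,220:340]; b=cv2.imread("pics/side14.png")[170:260,245:365]
cv2.imwrite("pics/z14.png",cv2.resize(np.hstack([a,b]),None,fx=3.3,fy=3.3,interpolation=cv2.INTER_CUBIC))
E
```

```text
squat in tray [[ -3.3031  45.5421]
 [ -3.4053 -43.1382]]
slim scene [[ -1.2413 -28.4337]
 [ -2.6431  32.1192]]
slim side [[ -2.694  -28.3231]
 [ -4.5595  37.3911]]
[-0.0044  0.0018 -0.0023 -0.0012  0.0013 -0.0026]
```

View pics/z14.png

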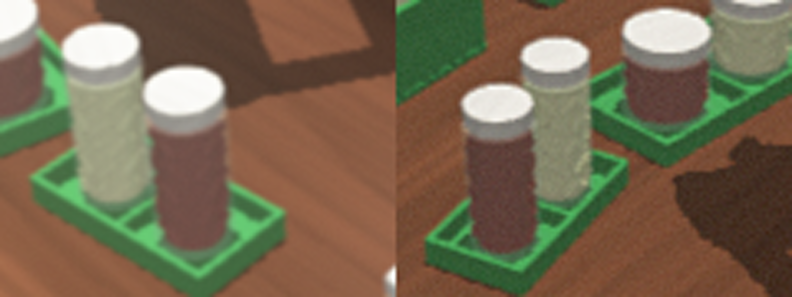

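All the jars stand upright, seated and well inside tolerance, so I'm handing in.

```bash
python3 -c "
from cell import arm
print(arm.hand_in())"
```

```text
the job is handed in; nothing more can be done
None
```

All five loose jars are put away and the job is handed in, at about 38.5 s of the 125 s allowed. No verdict came back. I picked each jar with the jaws set roughly along its tray's x axis, lowered it slowly to the bay floor and released it. The arm was clear of everything at hand-in.

| Jar | Bay |
|---|---|
| square_a | −y bay of tray_square, beside square_stock |
| squat_b | −y bay of tray_squat |
| squat_a | +y bay of tray_squat |
| slim_b | −y bay of tray_slim |
| slim_a | +y bay of tray_slim |

**Last checks:** the final scene, side and wrist pictures show every jar upright and seated. The jars measure as follows from their bay centres:
- **Squat jars:** about 3–4 mm, against 15 mm allowed.
- **Slim jars:** about 2–5 mm by the scene camera and 4–7 mm by the side camera, against 11 mm allowed.
- **square_a:** about 2 mm, measured just after release.
- **square_stock:** looks unmoved, by eye only; I did not measure it again.

**Disagreements:**
- **Camera offsets:** the fixed scene and side cameras differed from the wrist camera by about 4–9 mm. I used the wrist measurements for every grasp and placement, and corrected for that difference in the slim jar figures above.
- **Contact force:** slim_a met the tray floor with about 10 N upward and 7 N sideways just before release. That was the only sizeable contact reading while setting jars down.

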